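# Snap the arms onto the globe display rail and set the globes in their cups

### The job

Put together the globe display: slide every arm lying on the mat onto a stub of the rail, cup upwards, until it is fully home and the spring button has popped up through its slot. Only when all the arms are locked on, take frosted globes from the carton and set one gently, neck down and upright, in the cup of each arm. Leave any spare globe standing in the carton, and everything else on the bench where it is.

Things in the scene. Friction and masses are not known exactly. Their poses are not given: they have to be found in the camera images.
- tube_a_mid (a point): centre of a plug-on arm: aluminium square tube 26 x 26 x 150 mm, bore 21 x 21 mm, 0.16 kg. x points along the tube to its open mouth (75 mm from here, thin black line on top), z up through its slotted side. Lies slot up on a black rubber mat 3 mm thick, mouth either way. Grip it here across its upright sides (local y). Two or three alike are there; any arm fits any stub
- tube_a_slot (a point): point on the arm's tube axis (13 mm above its underside) below the middle of the slot in its top wall: 45 mm from tube_a_mid towards the mouth, 30 mm behind the mouth. The slot is 16 mm long, 13 mm wide. Axes as tube_a_mid. With the arm fully home this point coincides with the point of its stub, to 4 mm, and the x axes agree
- tube_b_mid (a point): centre of another arm. Each arm's cup, 49 mm across, stands on its top side near the closed end and opens upwards: its inner floor's centre is at x = -50 mm, z = +16 mm from this centre, its rim 12 mm above that floor, its bore 38 mm wide at the floor and 43 mm at the rim
- tube_b_slot (a point): as tube_a_slot
- tube_c_mid (a point): centre of another arm, as tube_a_mid
- tube_c_slot (a point): as tube_a_slot
- stub_left (a point): point on the axis of the left stub (seen from the robot) of the rail, below its button. The stub is a level steel square 18.5 mm wide, 60 mm long, its last 10 mm a blunt cone. x points along it towards the beam, z up: stub tip 30 mm behind this point (-x), beam face 30 mm ahead (+x). An arm is slid on along +x, slot up
- button_left (a joint): travel of the left stub's spring button, m: 0 = out (5 mm above the stub), 0.005 = pressed level. Brass, 9 x 11 mm, ramped towards the stub tip: an arriving tube presses it down by itself (spring 2 to 5 N, push up to about 12 N). Its shoulder locks the arm once it pops up through the slot, in the last 4 mm before the mouth meets the beam
- stub_middle (a point): the same for the middle stub. The rail is a dark steel beam 350 mm long, 30 x 40 mm, fixed to the bench on two feet; stub axes 90 mm above the bench, 130 mm apart; beam top 110 mm above the bench
- button_middle (a joint): the same for the middle stub
- stub_right (a point): the same for the right stub
- button_right (a joint): the same for the right stub
- globe_a_mid (a point): centre of a frosted white glass globe, a ball 58 mm across on a round neck 29 mm across; 37 mm above the neck's flat foot, z up out of the globe. 70 g. Stands neck down in a cell of the carton; standing in a cup the foot is on the cup's floor. All globes are alike
- globe_b_mid (a point): as globe_a_mid
- globe_c_mid (a point): as globe_a_mid
- carton_in (a point): centre of the inner floor of the carton, 4 mm above the bench. Fixed cardboard, 240 mm (x) by 134 mm (y) outside, 40 mm tall, walls 4 mm; two partitions make three cells in a row along x, each about 74 mm (x) by 126 mm (y), a globe in each: grip the globes along the carton's y
- fuse: brown ceramic screw-in fuse, 34 mm across, 40 mm tall, standing; origin at the middle of its underside. A bystander, to be left where it is
- switch_plate: blue plastic switch plate, 86 x 86 x 9 mm, lying flat; origin at the middle of its underside. A bystander, to be left where it is
- level: small aluminium spirit level, 150 x 22 x 40 mm, standing on its edge; origin at the middle of its underside. A bystander, to be left where it is
- screwdriver: screwdriver lying on the bench; origin at the middle of its underside. A bystander, to be left where it is
- tape: roll of black insulating tape, 68 mm across, 19 mm tall, lying flat; origin at the middle of its underside. A bystander, to be left where it is
Not all that is in view belongs to the job. What is shaped like the part that bears tube_a_mid but red or turquoise is not meant.

How it is judged:
On the way, in this order (a step that is already met when the one before it is completed fails the run):
1. every arm is fully home on a stub with the button up through its slot, while the globes are still in the carton (((distance between tube_a_slot and stub_left below 0.006 m and angle between the x axis of tube_a_slot and the x axis of stub_left, either way round below 0.15 rad and angle between tube_a_slot's own z axis and vertical below 0.15 rad and value of joint button_left below 0.0015 m) or (distance between tube_a_slot and stub_middle below 0.006 m and angle between the x axis of tube_a_slot and the x axis of stub_middle, either way round below 0.15 rad and angle between tube_a_slot's own z axis and vertical below 0.15 rad and value of joint button_middle below 0.0015 m) or (distance between tube_a_slot and stub_right below 0.006 m and angle between the x axis of tube_a_slot and the x axis of stub_right, either way round below 0.15 rad and angle between tube_a_slot's own z axis and vertical below 0.15 rad and value of joint button_right below 0.0015 m)) and ((distance between tube_b_slot and stub_left below 0.006 m and angle between the x axis of tube_b_slot and the x axis of stub_left, either way round below 0.15 rad and angle between tube_b_slot's own z axis and vertical below 0.15 rad and value of joint button_left below 0.0015 m) or (distance between tube_b_slot and stub_middle below 0.006 m and angle between the x axis of tube_b_slot and the x axis of stub_middle, either way round below 0.15 rad and angle between tube_b_slot's own z axis and vertical below 0.15 rad and value of joint button_middle below 0.0015 m) or (distance between tube_b_slot and stub_right below 0.006 m and angle between the x axis of tube_b_slot and the x axis of stub_right, either way round below 0.15 rad and angle between tube_b_slot's own z axis and vertical below 0.15 rad and value of joint button_right below 0.0015 m)) and ((distance between tube_c_slot and stub_left below 0.006 m and angle between the x axis of tube_c_slot and the x axis of stub_left, either way round below 0.15 rad and angle between tube_c_slot's own z axis and vertical below 0.15 rad and value of joint button_left below 0.0015 m) or (distance between tube_c_slot and stub_middle below 0.006 m and angle between the x axis of tube_c_slot and the x axis of stub_middle, either way round below 0.15 rad and angle between tube_c_slot's own z axis and vertical below 0.15 rad and value of joint button_middle below 0.0015 m) or (distance between tube_c_slot and stub_right below 0.006 m and angle between the x axis of tube_c_slot and the x axis of stub_right, either way round below 0.15 rad and angle between tube_c_slot's own z axis and vertical below 0.15 rad and value of joint button_right below 0.0015 m)) and x of globe_a_mid in the frame of carton_in between -0.12 and 0.12 m and y of globe_a_mid in the frame of carton_in between -0.067 and 0.067 m and z of each of globe_a_mid, globe_b_mid, globe_c_mid in the frame of carton_in below 0.045 m and x of globe_b_mid in the frame of carton_in between -0.12 and 0.12 m and y of globe_b_mid in the frame of carton_in between -0.067 and 0.067 m and x of globe_c_mid in the frame of carton_in between -0.12 and 0.12 m and y of globe_c_mid in the frame of carton_in between -0.067 and 0.067 m), for 0.3 s.
2. a globe stands in the cup of every arm (((x of globe_a_mid in the frame of tube_a_mid between -0.062 and -0.038 m and y of globe_a_mid in the frame of tube_a_mid between -0.012 and 0.012 m and z of globe_a_mid in the frame of tube_a_mid between 0.05 and 0.058 m and angle between the z axis of globe_a_mid and the z axis of tube_a_mid, either way round below 0.2 rad) or (x of globe_b_mid in the frame of tube_a_mid between -0.062 and -0.038 m and y of globe_b_mid in the frame of tube_a_mid between -0.012 and 0.012 m and z of globe_b_mid in the frame of tube_a_mid between 0.05 and 0.058 m and angle between the z axis of globe_b_mid and the z axis of tube_a_mid, either way round below 0.2 rad) or (x of globe_c_mid in the frame of tube_a_mid between -0.062 and -0.038 m and y of globe_c_mid in the frame of tube_a_mid between -0.012 and 0.012 m and z of globe_c_mid in the frame of tube_a_mid between 0.05 and 0.058 m and angle between the z axis of globe_c_mid and the z axis of tube_a_mid, either way round below 0.2 rad)) and ((x of globe_a_mid in the frame of tube_b_mid between -0.062 and -0.038 m and y of globe_a_mid in the frame of tube_b_mid between -0.012 and 0.012 m and z of globe_a_mid in the frame of tube_b_mid between 0.05 and 0.058 m and angle between the z axis of globe_a_mid and the z axis of tube_b_mid, either way round below 0.2 rad) or (x of globe_b_mid in the frame of tube_b_mid between -0.062 and -0.038 m and y of globe_b_mid in the frame of tube_b_mid between -0.012 and 0.012 m and z of globe_b_mid in the frame of tube_b_mid between 0.05 and 0.058 m and angle between the z axis of globe_b_mid and the z axis of tube_b_mid, either way round below 0.2 rad) or (x of globe_c_mid in the frame of tube_b_mid between -0.062 and -0.038 m and y of globe_c_mid in the frame of tube_b_mid between -0.012 and 0.012 m and z of globe_c_mid in the frame of tube_b_mid between 0.05 and 0.058 m and angle between the z axis of globe_c_mid and the z axis of tube_b_mid, either way round below 0.2 rad)) and ((x of globe_a_mid in the frame of tube_c_mid between -0.062 and -0.038 m and y of globe_a_mid in the frame of tube_c_mid between -0.012 and 0.012 m and z of globe_a_mid in the frame of tube_c_mid between 0.05 and 0.058 m and angle between the z axis of globe_a_mid and the z axis of tube_c_mid, either way round below 0.2 rad) or (x of globe_b_mid in the frame of tube_c_mid between -0.062 and -0.038 m and y of globe_b_mid in the frame of tube_c_mid between -0.012 and 0.012 m and z of globe_b_mid in the frame of tube_c_mid between 0.05 and 0.058 m and angle between the z axis of globe_b_mid and the z axis of tube_c_mid, either way round below 0.2 rad) or (x of globe_c_mid in the frame of tube_c_mid between -0.062 and -0.038 m and y of globe_c_mid in the frame of tube_c_mid between -0.012 and 0.012 m and z of globe_c_mid in the frame of tube_c_mid between 0.05 and 0.058 m and angle between the z axis of globe_c_mid and the z axis of tube_c_mid, either way round below 0.2 rad))), for 0.2 s.
At the end, for the whole second after the job is handed in: Each arm present is on a stub: slot point within 6 mm of the stub's, axes within 0.15 rad, cup up, that button out (under 1.5 mm pressed); a globe stands in its cup within 12 mm of centre, in line with it to 0.2 rad. Other globes are in the carton; all at rest (all of step 2 and ((distance between tube_a_slot and stub_left below 0.006 m and angle between the x axis of tube_a_slot and the x axis of stub_left, either way round below 0.15 rad and angle between tube_a_slot's own z axis and vertical below 0.15 rad and value of joint button_left below 0.0015 m) or (distance between tube_a_slot and stub_middle below 0.006 m and angle between the x axis of tube_a_slot and the x axis of stub_middle, either way round below 0.15 rad and angle between tube_a_slot's own z axis and vertical below 0.15 rad and value of joint button_middle below 0.0015 m) or (distance between tube_a_slot and stub_right below 0.006 m and angle between the x axis of tube_a_slot and the x axis of stub_right, either way round below 0.15 rad and angle between tube_a_slot's own z axis and vertical below 0.15 rad and value of joint button_right below 0.0015 m)) and ((distance between tube_b_slot and stub_left below 0.006 m and angle between the x axis of tube_b_slot and the x axis of stub_left, either way round below 0.15 rad and angle between tube_b_slot's own z axis and vertical below 0.15 rad and value of joint button_left below 0.0015 m) or (distance between tube_b_slot and stub_middle below 0.006 m and angle between the x axis of tube_b_slot and the x axis of stub_middle, either way round below 0.15 rad and angle between tube_b_slot's own z axis and vertical below 0.15 rad and value of joint button_middle below 0.0015 m) or (distance between tube_b_slot and stub_right below 0.006 m and angle between the x axis of tube_b_slot and the x axis of stub_right, either way round below 0.15 rad and angle between tube_b_slot's own z axis and vertical below 0.15 rad and value of joint button_right below 0.0015 m)) and ((distance between tube_c_slot and stub_left below 0.006 m and angle between the x axis of tube_c_slot and the x axis of stub_left, either way round below 0.15 rad and angle between tube_c_slot's own z axis and vertical below 0.15 rad and value of joint button_left below 0.0015 m) or (distance between tube_c_slot and stub_middle below 0.006 m and angle between the x axis of tube_c_slot and the x axis of stub_middle, either way round below 0.15 rad and angle between tube_c_slot's own z axis and vertical below 0.15 rad and value of joint button_middle below 0.0015 m) or (distance between tube_c_slot and stub_right below 0.006 m and angle between the x axis of tube_c_slot and the x axis of stub_right, either way round below 0.15 rad and angle between tube_c_slot's own z axis and vertical below 0.15 rad and value of joint button_right below 0.0015 m)) and ((x of globe_a_mid in the frame of carton_in between -0.12 and 0.12 m and y of globe_a_mid in the frame of carton_in between -0.067 and 0.067 m and z of globe_a_mid in the frame of carton_in below 0.045 m) or (x of globe_a_mid in the frame of tube_a_mid between -0.062 and -0.038 m and y of globe_a_mid in the frame of tube_a_mid between -0.012 and 0.012 m and z of globe_a_mid in the frame of tube_a_mid between 0.05 and 0.058 m and angle between the z axis of globe_a_mid and the z axis of tube_a_mid, either way round below 0.2 rad) or (x of globe_a_mid in the frame of tube_b_mid between -0.062 and -0.038 m and y of globe_a_mid in the frame of tube_b_mid between -0.012 and 0.012 m and z of globe_a_mid in the frame of tube_b_mid between 0.05 and 0.058 m and angle between the z axis of globe_a_mid and the z axis of tube_b_mid, either way round below 0.2 rad) or (x of globe_a_mid in the frame of tube_c_mid between -0.062 and -0.038 m and y of globe_a_mid in the frame of tube_c_mid between -0.012 and 0.012 m and z of globe_a_mid in the frame of tube_c_mid between 0.05 and 0.058 m and angle between the z axis of globe_a_mid and the z axis of tube_c_mid, either way round below 0.2 rad)) and ((x of globe_b_mid in the frame of carton_in between -0.12 and 0.12 m and y of globe_b_mid in the frame of carton_in between -0.067 and 0.067 m and z of globe_b_mid in the frame of carton_in below 0.045 m) or (x of globe_b_mid in the frame of tube_a_mid between -0.062 and -0.038 m and y of globe_b_mid in the frame of tube_a_mid between -0.012 and 0.012 m and z of globe_b_mid in the frame of tube_a_mid between 0.05 and 0.058 m and angle between the z axis of globe_b_mid and the z axis of tube_a_mid, either way round below 0.2 rad) or (x of globe_b_mid in the frame of tube_b_mid between -0.062 and -0.038 m and y of globe_b_mid in the frame of tube_b_mid between -0.012 and 0.012 m and z of globe_b_mid in the frame of tube_b_mid between 0.05 and 0.058 m and angle between the z axis of globe_b_mid and the z axis of tube_b_mid, either way round below 0.2 rad) or (x of globe_b_mid in the frame of tube_c_mid between -0.062 and -0.038 m and y of globe_b_mid in the frame of tube_c_mid between -0.012 and 0.012 m and z of globe_b_mid in the frame of tube_c_mid between 0.05 and 0.058 m and angle between the z axis of globe_b_mid and the z axis of tube_c_mid, either way round below 0.2 rad)) and ((x of globe_c_mid in the frame of carton_in between -0.12 and 0.12 m and y of globe_c_mid in the frame of carton_in between -0.067 and 0.067 m and z of globe_c_mid in the frame of carton_in below 0.045 m) or (x of globe_c_mid in the frame of tube_a_mid between -0.062 and -0.038 m and y of globe_c_mid in the frame of tube_a_mid between -0.012 and 0.012 m and z of globe_c_mid in the frame of tube_a_mid between 0.05 and 0.058 m and angle between the z axis of globe_c_mid and the z axis of tube_a_mid, either way round below 0.2 rad) or (x of globe_c_mid in the frame of tube_b_mid between -0.062 and -0.038 m and y of globe_c_mid in the frame of tube_b_mid between -0.012 and 0.012 m and z of globe_c_mid in the frame of tube_b_mid between 0.05 and 0.058 m and angle between the z axis of globe_c_mid and the z axis of tube_b_mid, either way round below 0.2 rad) or (x of globe_c_mid in the frame of tube_c_mid between -0.062 and -0.038 m and y of globe_c_mid in the frame of tube_c_mid between -0.012 and 0.012 m and z of globe_c_mid in the frame of tube_c_mid between 0.05 and 0.058 m and angle between the z axis of globe_c_mid and the z axis of tube_c_mid, either way round below 0.2 rad)) and linear speed of each of tube_a, tube_b, tube_c, globe_a, globe_b, globe_c below 0.03 m/s); the robot touches nothing.
It fails at once if a globe is dropped on the bench or tipped over (height (world z) of any of globe_a_mid, globe_b_mid, globe_c_mid below 0.035 m).
It fails at once if a globe is set down hard on an arm (over 40 N) (contact force between any of globe_a, globe_b, globe_c and tube_a above 40 N or contact force between any of globe_a, globe_b, globe_c and tube_b above 40 N or contact force between any of globe_a, globe_b, globe_c and tube_c above 40 N).
It fails at once if a globe is dropped into a cup (falls in faster than 0.5 m/s) ((linear speed of globe_a above 0.5 m/s and x of globe_a_mid in the frame of stub_left between -0.115 and -0.075 m and y of globe_a_mid in the frame of stub_left between -0.02 and 0.02 m and z of globe_a_mid in the frame of stub_left between 0.045 and 0.075 m) or (linear speed of globe_a above 0.5 m/s and x of globe_a_mid in the frame of stub_middle between -0.115 and -0.075 m and y of globe_a_mid in the frame of stub_middle between -0.02 and 0.02 m and z of globe_a_mid in the frame of stub_middle between 0.045 and 0.075 m) or (linear speed of globe_a above 0.5 m/s and x of globe_a_mid in the frame of stub_right between -0.115 and -0.075 m and y of globe_a_mid in the frame of stub_right between -0.02 and 0.02 m and z of globe_a_mid in the frame of stub_right between 0.045 and 0.075 m) or (linear speed of globe_b above 0.5 m/s and x of globe_b_mid in the frame of stub_left between -0.115 and -0.075 m and y of globe_b_mid in the frame of stub_left between -0.02 and 0.02 m and z of globe_b_mid in the frame of stub_left between 0.045 and 0.075 m) or (linear speed of globe_b above 0.5 m/s and x of globe_b_mid in the frame of stub_middle between -0.115 and -0.075 m and y of globe_b_mid in the frame of stub_middle between -0.02 and 0.02 m and z of globe_b_mid in the frame of stub_middle between 0.045 and 0.075 m) or (linear speed of globe_b above 0.5 m/s and x of globe_b_mid in the frame of stub_right between -0.115 and -0.075 m and y of globe_b_mid in the frame of stub_right between -0.02 and 0.02 m and z of globe_b_mid in the frame of stub_right between 0.045 and 0.075 m) or (linear speed of globe_c above 0.5 m/s and x of globe_c_mid in the frame of stub_left between -0.115 and -0.075 m and y of globe_c_mid in the frame of stub_left between -0.02 and 0.02 m and z of globe_c_mid in the frame of stub_left between 0.045 and 0.075 m) or (linear speed of globe_c above 0.5 m/s and x of globe_c_mid in the frame of stub_middle between -0.115 and -0.075 m and y of globe_c_mid in the frame of stub_middle between -0.02 and 0.02 m and z of globe_c_mid in the frame of stub_middle between 0.045 and 0.075 m) or (linear speed of globe_c above 0.5 m/s and x of globe_c_mid in the frame of stub_right between -0.115 and -0.075 m and y of globe_c_mid in the frame of stub_right between -0.02 and 0.02 m and z of globe_c_mid in the frame of stub_right between 0.045 and 0.075 m)).
It fails at once if a bystander is moved by more than 4 cm (distance of any of fuse, switch_plate, level, screwdriver, tape from where it was at the start of the episode above 0.04 m).
Of tube_a, tube_b, tube_c only 2 to 3 are there at a start; the rules pass over those that are not, and their reading is None.
At some moment in a run one of tube_a, tube_b, tube_c may be knocked a few centimetres aside while the robot is not near it.
It also fails if it takes over 210 s, if anything falls off the work surface, if the arm or the gripper's body presses on something with over 40 N, if the wrist force passes 120 N, or if a joint passes its speed limit or range.

### The arm

A 7-joint arm with a two-finger parallel gripper is mounted at the origin on the work surface. World frame = base frame: x ahead of the robot, y to its left, z up, the work surface at z = 0. Lengths are in m, angles in rad, forces in N, time in s.
With the tool pointing down it reaches from about 0.425 to 0.875 m from the base axis. Payload 4.7 kg.
Tool frame: the origin (TCP) lies midway between the tips of the shut fingers; the grasp point (between the pads) lies 19 mm behind it; z points along the fingers, y is the line along which they close (so a half turn about z gives the same grasp; the last joint's range is limited). The gripper opens to 87 mm and grips with 3 to 60 N. Pads are 19 mm wide; open, the fingers measure 117 mm over their backs; the gripper's body (75 mm by 190 mm) begins 51 mm behind the grasp point.
Start: joints at [1.223, 0.321, -0.07, 1.45, 0.023, 1.371, -0.057], TCP at [0.23, -0.608, 0.223] pointing down, gripper open.
Joint ranges: [-2.86, 2.86], [-0.3, 2.09], [-1.38, 1.24], [0.06, 2.45], [-1.56, 4.7], [0.09, 2.05], [-2.69, 2.69]. Speed limits (rad/s): [2.57, 2.57, 3.14, 3.14, 3.14, 3.14, 3.14].

### API

Orientations are given as a rotation vector (axis times angle).
In Python, from bench import ctrl, get_image, calibration gives the robot as it stands.
- The arm moves only by the tool apply_moves, never from a script. Its arguments are lists of equal length, an entry for each row: "dp": the shift along the tool's x, y, z in m, a list of three; "twist": the turn, a rotation vector about the tool's x, y, z in rad, a list of three; "fingers": the closure, from 0 (fully open) to 1 (shut). In form: {"dp": [[dx, dy, dz], ...], "twist": [[ax, ay, az], ...], "fingers": [fingers, ...]}. A call has 1 to 10 rows; each row shifts and turns the commanded pose from where the row before left it, along the tool's axes as they then stand; what a row does not reach is not made up. A row lasts 1/10 s, in which the tool goes at most 50 mm and 8.59 degrees, less where a joint would pass 70% of its speed; a pose out of reach is approached as far as the arm can. A call is refused whole if a number of a shift passes 0.05 or a number of a turn 0.15, either way. A call with a gripper value outside its range is refused whole. The fingers move at their own pace and stop on an object; "newtons" is the grip in N (left out, the last holds). Time passes only in rows, so rows that do not move let the fingers close. It gives the time, the measured TCP pose, the force, the opening and the grip force at its end, in the units of the state.
- ctrl.get_state(): the state, without advancing time (a new reading comes with each control period).
- get_image(name): name is "side" or "top" or "wrist"; returns the picture (480x640x3 uint8, red, green, blue); there is no depth.
- calibration(name): a dict with "fx", "fy", "cx", "cy" (pixels), "eye" and "attitude" of the camera in the world; the wrist camera has in their place "hand_eye" (4x4, takes a point from camera to tool coordinates, whose origin is the TCP and whose axes are the flange's). Camera axes: x right, y up, looking along -z (the intrinsics and any distortion apply to the point x, -y, -z); pixel columns grow to the right and rows downward; lengths in m; the calibration is good to about 2 mm. The wrist camera is an equidistant fisheye: a pixel r from the principal point sees the ray r / f radians off the axis. A picture is of the moment at which its call begins: read the wrist's pose just before it. calibration takes no time and is no camera call.
- ctrl.close_job(): hands the job in; it is judged then, once.
The state is a dict: "time": time; "joint_positions": joint angles; "qd": joint speeds; "joint_torque": joint torques, N m; "position": TCP position; "tool_rot": TCP orientation; "ft_force": force on the tool from outside, world axes, zero at the start; "torque": the same for the moment, N m; "grip_width": opening from 0.0 (shut) to 1.0 (fully open); "grip_force": force on a finger pad.
Only numpy, scipy, OpenCV 4.12 (cv2) and the standard library are available. Lean on these libraries where they do the work, as an engineer would, in place of code of your own. Each camera call takes 0.05 s, during which the arm holds its last target. There are 200 camera calls.

## Working session

There is one attempt and no reset: what is moved stays moved. The work goes in short steps, Python scripts to look and compute and a tool call to move; the robot and the scene stay as the last step left them, time stands still between calls to the robot, and variables do not carry over. Pictures are saved under pics/ and viewed, at most 14 in all, crops included, and the job is handed in when it is done.

Besides the shell and the picture viewer there is one more tool, called after "Call:" as a command line: name --argument value ..., lists and objects as JSON in quotes. apply_moves: Moves the arm, as the interface text tells. Its arguments: {"type":"object","properties":{"dp":{"type":"array"},"twist":{"type":"array"},"fingers":{"type":"array"},"newtons":{"type":"number"}},"required":["dp","twist","fingers"]}

```bash
ls; mkdir -p pics
python3 - <<'E'
from bench import ctrl,get_image,calibration
import cv2
for n in ("top","side","wrist"):
    print(n,calibration(n))
s=ctrl.get_state(); print({k:s[k] for k in("time","position","tool_rot","ft_force","grip_width")})
for n in ("top","side"):
    cv2.imwrite(f"pics/{n}0.png",get_image(n)[:,:,::-1])
E
```

```text
pics
top {'fx': 577.7593720078122, 'fy': 577.7593720078122, 'cx': 325.63107440759757, 'cy': 244.81097489951412, 'eye': array([ 0.41734172, -0.07156915,  1.57769356]), 'attitude': array([ 0.04164983, -0.04926051, -1.54060137])}
side {'fx': 437.94934358400445, 'fy': 437.94934358400445, 'cx': 316.1570808755829, 'cy': 239.0212373647779, 'eye': array([ 0.37858051, -0.70274379,  0.84932471]), 'attitude': array([ 0.68812556, -0.05782732, -0.22000939])}
wrist {'fx': 371.64829954431775, 'fy': 371.64829954431775, 'cx': 313.880227734146, 'cy': 242.987995033007, 'hand_eye': array([[-3.89954586e-04,  9.58527489e-01,  2.84999826e-01,
         7.96421436e-02],
       [ 9.99998298e-01,  8.87770373e-04, -1.61753918e-03,
         1.03919264e-03],
       [-1.80347017e-03,  2.84998710e-01, -9.58526204e-01,
        -1.62134619e-01],
       [ 0.00000000e+00,  0.00000000e+00,  0.00000000e+00,
         1.00000000e+00]])}
{'time': 0.0, 'position': array([ 0.22983298, -0.60742352,  0.22146236]), 'tool_rot': array([-3.08849984e+00, -5.64923913e-01,  6.86884905e-04]), 'ft_force': array([ 0.15292443,  0.67292827, -0.25235387]), 'grip_width': 1.0005437662209793}
```

View pics/top0.png

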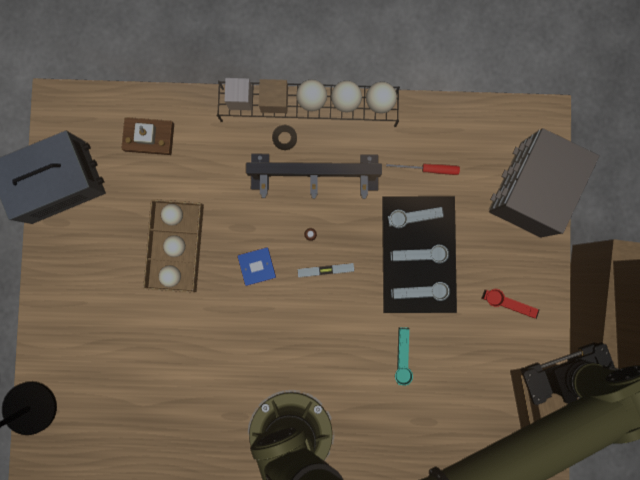

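View pics/side0.png

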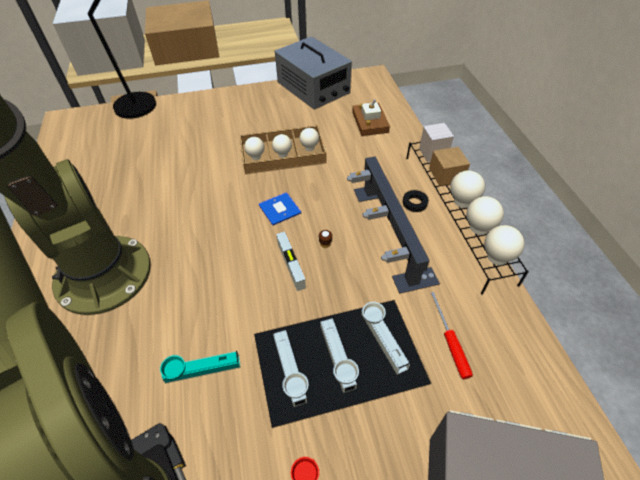

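The top view (up = +x, left = +y) shows three silver arms on the mat. Their cups are at (399,219), (440,254) and (441,291). Stub tips are at about (263,197), (314,197) and (365,196), and globes at (172,215), (174,246) and (169,276). The side view shows the same things, with cups at (374,313), (346,372) and (295,386).

```bash
cat > h.py <<'E'
import numpy as np, cv2
from scipy.spatial.transform import Rotation as R
from bench import ctrl,get_image,calibration
def tool(s):
    T=np.eye(4);T[:3,:3]=R.from_rotvec(s["tool_rot"]).as_matrix();T[:3,3]=s["position"];return T
def cam(n,s=None):
    c=calibration(n)
    if n=="wrist": T=tool(s)@c["hand_eye"]
    else:
        T=np.eye(4);T[:3,:3]=R.from_rotvec(c["attitude"]).as_matrix();T[:3,3]=c["eye"]
    return n,c,T
def ray(C,px):
    n,c,T=C;u=(px[0]-c["cx"])/c["fx"];v=(px[1]-c["cy"])/c["fy"]
    if n=="wrist":
        r=np.hypot(u,v)+1e-12;d=np.array([np.sin(r)*u/r,-np.sin(r)*v/r,-np.cos(r)])
    else: d=np.array([u,-v,-1])
    d=T[:3,:3]@d;return T[:3,3],d/np.linalg.norm(d)
def proj(C,P):
    n,c,T=C;q=T[:3,:3].T@(np.asarray(P)-T[:3,3]);x,y,z=q[0],-q[1],-q[2]
    if n=="wrist":
        h=np.hypot(x,y)+1e-12;th=np.arctan2(h,z);u,v=th*x/h,th*y/h
    else: u,v=x/z,y/z
    return np.array([c["fx"]*u+c["cx"],c["fy"]*v+c["cy"]])
def atz(C,px,z):
    o,d=ray(C,px);return o+d*(z-o[2])/d[2]
def tri(*obs):
    A=np.zeros((3,3));b=np.zeros(3);L=[]
    for C,px in obs:
        o,d=ray(C,px);M=np.eye(3)-np.outer(d,d);A+=M;b+=M@o;L.append((M,o))
    p=np.linalg.solve(A,b);return p,max(np.linalg.norm(M@(p-o)) for M,o in L)
def snap(name):
    """wrist picture with its pose, saved"""
    s=ctrl.get_state();im=get_image("wrist")[:,:,::-1].copy()
    cv2.imwrite(f"pics/{name}.png",im);np.savez(f"pics/{name}.npz",p=s["position"],r=s["tool_rot"]);return im
def wcam(name):
    z=np.load(f"pics/{name}.npz");return cam("wrist",dict(position=z["p"],tool_rot=z["r"]))
E
python3 - <<'E'
from h import *
t,s=cam("top"),cam("side");np.set_printoptions(precision=4,suppress=True)
for n,a,b in [("A cup",(399,219),(374,313)),("A mouth",(443,212),(403,370)),("B cup",(440,254),(346,372)),("B mouth",(392,256),(327,322)),("C cup",(441,291),(295,386)),("C mouth",(393,293),(279,336)),
 ("tipL",(263,197),(349,178)),("tipM",(314,197),(366,214)),("tipR",(365,196),(385,256)),
 ("gL",(171,215),(309,137)),("gM",(174,246),(282,144)),("gR",(169,276),(254,147)),("tape",(285,137),(416,200)),("fuse",(310,234),(326,237)),("level",(326,270),(291,260))]:
    print(n,*tri((t,a),(s,b)),"z0:",atz(t,a,.03)[:2])
for p in [(247,162),(381,164),(247,175),(381,178)]: print("beam",atz(t,p,.11))
print(cam("top")[2][:3,:3]); print(tool(ctrl.get_state())[:3,:3])
E
```

```text
A cup [ 0.5831 -0.2724  0.0379] 0.0010140224357108297 z0: [ 0.583  -0.2732]
A mouth [ 0.6075 -0.3949  0.0126] 5.099334731699682e-05 z0: [ 0.6055 -0.3914]
B cup [ 0.4923 -0.3836  0.0392] 0.0007505949798935879 z0: [ 0.492  -0.3853]
B mouth [ 0.4846 -0.2585  0.0159] 0.0012848402416229387 z0: [ 0.4828 -0.2566]
C cup [ 0.3929 -0.388   0.0388] 0.00026667422074913707 z0: [ 0.393  -0.3898]
C mouth [ 0.3821 -0.264   0.0094] 0.0014182820527152901 z0: [ 0.3839 -0.2615]
tipL [0.6254 0.0881 0.0882] 0.0020121534519727704 z0: [0.6314 0.0947]
tipM [ 0.6293 -0.0443  0.092 ] 0.0025088388413191717 z0: [ 0.6356 -0.0426]
tipR [ 0.6336 -0.1756  0.0963] 0.0007549250329455558 z0: [ 0.6425 -0.18  ]
gL [0.5748 0.337  0.0408] 0.0006634484847918376 z0: [0.5753 0.34  ]
gM [0.492  0.3256 0.0398] 0.0002934023621835088 z0: [0.4922 0.3282]
gR [0.4112 0.3362 0.0364] 0.0003873929797530218 z0: [0.4116 0.3379]
tape [0.8018 0.0422 0.0116] 0.00037871603131200157 z0: [0.7969 0.041 ]
fuse [ 0.5367 -0.0349  0.0232] 0.0008970685950153482 z0: [ 0.5353 -0.0349]
level [ 0.4408 -0.0809  0.0191] 0.0006017794883203587 z0: [ 0.44   -0.0808]
beam [0.7094 0.1304 0.11  ]
beam [ 0.7148 -0.2134  0.11  ]
beam [0.6758 0.1291 0.11  ]
beam [ 0.6785 -0.2142  0.11  ]
[[ 0.0295  0.9979 -0.0581]
 [-0.9995  0.0298  0.004 ]
 [ 0.0057  0.058   0.9983]]
[[ 0.9353  0.354  -0.0007]
 [ 0.354  -0.9353  0.0016]
 [-0.0001 -0.0017 -1.    ]]
```

Call:
apply_moves --dp '[[0.034,-0.0167,-0.013],[0.034,-0.0167,-0.013],[0.034,-0.0167,-0.013],[0.034,-0.0167,-0.013],[0.034,-0.0167,-0.013],[0.034,-0.0167,-0.013],[0.034,-0.0167,-0.013],[0.034,-0.0167,-0.013],[0.034,-0.0167,-0.013],[0.034,-0.0167,-0.013]]' --twist '[[0,0,0],[0,0,0],[0,0,0],[0,0,0],[0,0,0],[0,0,0],[0,0,0],[0,0,0],[0,0,0],[0,0,0]]' --fingers '[0,0,0,0,0,0,0,0,0,0]'

```text
time: 1.1
position: [0.4896, -0.3301, 0.3527]
tool_rot: [-3.09, -0.565, 0.001]
ft_force: [-0.3, -0.5, 0.4]
grip_width: 0.999
grip_force: 0.0
```

Call:
apply_moves --dp '[[0,0,0],[0,0,0],[0,0,0],[0,0,0],[0,0,0],[0,0,0],[0,0,0],[0,0,0],[0,0,0],[0,0,0]]' --twist '[[0,0,-0.14],[0,0,-0.14],[0,0,-0.14],[0,0,-0.14],[0,0,-0.14],[0,0,-0.14],[0,0,-0.14],[0,0,-0.14],[0,0,-0.14],[0,0,0]]' --fingers '[0,0,0,0,0,0,0,0,0,0]'

```text
time: 2.1
position: [0.4887, -0.3314, 0.352]
tool_rot: [-2.163, -2.277, 0.0]
ft_force: [-0.4, -0.1, -0.3]
grip_width: 1.002
grip_force: 0.0
```

Run:
```python
from h import *
snap("w1");s=ctrl.get_state();T=tool(s);print(s["time"],T.round(4),s["joint_positions"])
```

```text
2.15 [[-4.790e-02  9.989e-01 -7.000e-04  4.887e-01]
 [ 9.989e-01  4.790e-02  4.000e-04 -3.314e-01]
 [ 5.000e-04 -7.000e-04 -1.000e+00  3.521e-01]
 [ 0.000e+00  0.000e+00  0.000e+00  1.000e+00]] [ 0.89820519  0.18925504 -0.41221735  1.37237682  0.07541262  1.59623103
  0.54235208]
```

View pics/w1.png

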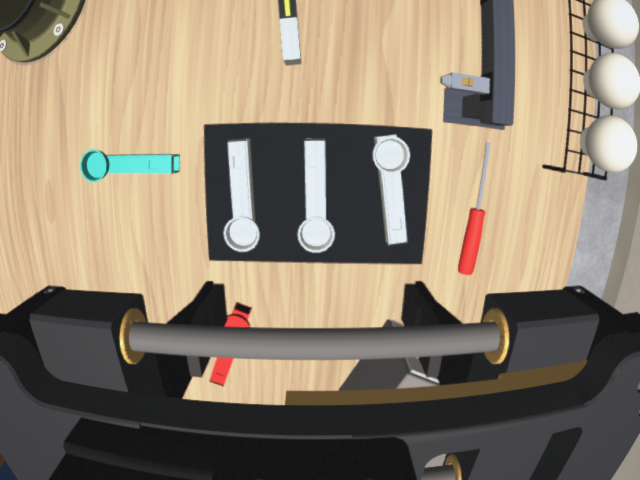

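Wrist view: arm C has its mouth at (238,140) and cup at (241,233). Arm B has mouth (315,139) and cup (316,234). Arm A has mouth (397,243) and cup (391,154). I'll enlarge this for precision.

Run:
```python
import cv2
im=cv2.imread("pics/w1.png")[125:260,210:430]
cv2.imwrite("pics/w1c.png",cv2.resize(im,None,fx=3.6,fy=3.6,interpolation=cv2.INTER_CUBIC))
```

```text
(no output)
```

View pics/w1c.png

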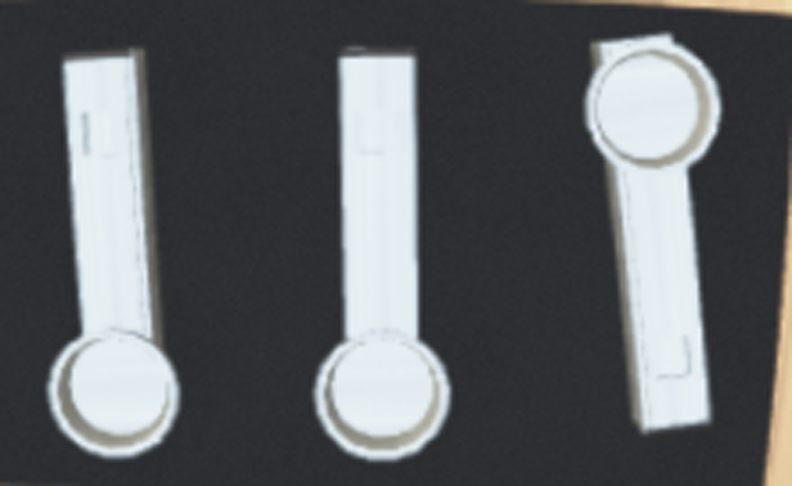

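Run:
```python
from h import *
np.set_printoptions(precision=4,suppress=True)
C=wcam("w1");t=cam("top");f=lambda p:(p[0]/3.6+210,p[1]/3.6+125)
for n,m,e,cup,tp in [("C",(97.5,58),(118.5,335),(114,393),(441,291)),("B",(377,55),(381.5,335),(382,395),(440,254)),("A",(676,426),(654,170),(653,108),(399,219))]:
    M=atz(C,f(m),.029);E=atz(C,f(e),.029);K=atz(C,f(cup),.044)
    d=(M-E)/np.linalg.norm(M-E);mid=M-.075*d;u=(M-K)[:2]
    print(n,"mid",mid,"yaw",np.degrees(np.arctan2(d[1],d[0])),"cup",K,"mid from cup",K[:2]+.05*u/np.linalg.norm(u),"yaw2",np.degrees(np.arctan2(u[1],u[0])),"len",np.linalg.norm(u),"tri",tri((C,f(cup)),(t,tp)))
```

```text
C mid [ 0.3931 -0.3393  0.029 ] yaw 95.30815338056098 cup [ 0.3969 -0.3865  0.044 ] mid from cup [ 0.3925 -0.3367] yaw2 95.03960728840678 len 0.1223836762800441 tri (array([ 0.3932, -0.3912,  0.0255]), np.float64(0.0005384509858918862))
B mid [ 0.4926 -0.3351  0.029 ] yaw 93.86844091685433 cup [ 0.4956 -0.3824  0.044 ] mid from cup [ 0.4923 -0.3325] yaw2 93.78832960513225 len 0.12238691133874638 tri (array([ 0.4943, -0.3883,  0.0194]), np.float64(0.001974976536310145))
A mid [ 0.5957 -0.3191  0.029 ] yaw -79.30076722424963 cup [ 0.5859 -0.2721  0.044 ] mid from cup [ 0.5955 -0.3211] yaw2 -78.84857830649307 len 0.12306768075345098 tri (array([ 0.5805, -0.27  ,  0.064 ]), np.float64(0.00170260899099361))
```

Call:
apply_moves --dp '[[-0.002,0.0035,0.04],[0,0,0.045],[0,0,0.045],[0,0,0.045],[0,0,0.045],[0,0,0.045],[0,0,0.04],[0,0,0.025],[0,0,0.0145],[0,0,0]]' --twist '[[0,0,-0.02],[0,0,0],[0,0,0],[0,0,0],[0,0,0],[0,0,0],[0,0,0],[0,0,0],[0,0,0],[0,0,0]]' --fingers '[0,0,0,0,0,0,0,0,0,0]' --newtons 45

```text
time: 3.15
position: [0.4916, -0.3326, 0.0063]
tool_rot: [-2.141, -2.295, 0.0]
ft_force: [-0.1, -0.8, 0.6]
grip_width: 0.996
grip_force: 0.0
```

Call:
apply_moves --dp '[[0,0,0],[0,0,0],[0,0,0],[0,0,0],[0,0,0],[0,0,0],[0,0,0],[0,0,0],[0,0,0],[0,0,0]]' --twist '[[0,0,0],[0,0,0],[0,0,0],[0,0,0],[0,0,0],[0,0,0],[0,0,0],[0,0,0],[0,0,0],[0,0,0]]' --fingers '[1,1,1,1,1,1,1,1,1,1]'

```text
time: 4.15
position: [0.4922, -0.3333, 0.008]
tool_rot: [-2.141, -2.298, 0.001]
ft_force: [-0.9, 0.4, 0.3]
grip_width: 0.297
grip_force: 45.0
```

Call:
apply_moves --dp '[[0,0,-0.02],[0,0,-0.04],[0,0,-0.04],[0,0,-0.03],[0.038,0.014,0],[0.038,0.014,0],[0.038,0.014,0],[0.038,0.014,0],[0,0,0],[0,0,0]]' --twist '[[0,0,0],[0,0,0],[0,0,0],[0,0,0],[0,0,0],[0,0,0],[0,0,0],[0,0,0],[0,0,0.1],[0,0,0.1]]' --fingers '[1,1,1,1,1,1,1,1,1,1]'

```text
time: 5.15
position: [0.5379, -0.1752, 0.1377]
tool_rot: [-2.359, -2.073, -0.0]
ft_force: [-0.7, -1.0, -3.1]
grip_width: 0.297
grip_force: 45.0
```

Call:
apply_moves --dp '[[0,0,0],[0,0,0],[0,0,0],[0,0,0],[0,0,0],[0,0,0],[0,0,0],[0,0,0],[0,0,0],[0,0,0]]' --twist '[[0,0,0.141],[0,0,0.141],[0,0,0.141],[0,0,0.141],[0,0,0.141],[0,0,0.141],[0,0,0.141],[0,0,0.141],[0,0,0.141],[0,0,0.141]]' --fingers '[1,1,1,1,1,1,1,1,1,1]'

```text
time: 6.15
position: [0.5373, -0.1774, 0.1375]
tool_rot: [-3.141, -0.041, 0.001]
ft_force: [-0.3, -0.3, -2.6]
grip_width: 0.295
grip_force: 45.0
```

Run:
```python
from h import *
im=snap("w2");s=ctrl.get_state();T=tool(s);print(s["time"],T.round(4),s["joint_positions"])
cv2.imwrite("pics/t2.png",get_image("top")[:,:,::-1])
```

```text
6.2 [[ 9.998e-01  2.100e-02 -7.000e-04  5.373e-01]
 [ 2.100e-02 -9.998e-01  3.000e-04 -1.774e-01]
 [-7.000e-04 -3.000e-04 -1.000e+00  1.375e-01]
 [ 0.000e+00  0.000e+00  0.000e+00  1.000e+00]] [ 0.56116547  0.21938702 -0.3268726   1.76235852  0.07577176  1.17290255
 -1.33767606]
```

View pics/w2.png

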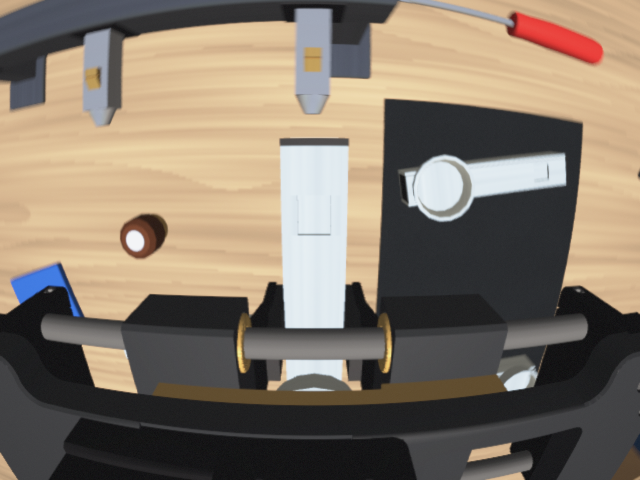

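Wrist view: the held arm's mouth is at (280–349,143), centre 314.5. The right stub is straight ahead with its button at (313,59) and tip at (313,112), well aligned. Arm A is undisturbed. I'll lower to stub height and look again.

Call:
apply_moves --dp '[[0,-0.0007,0.02],[0,0,0.02],[0,0,0.016],[0,0,0],[0,0,0]]' --twist '[[0,0,0],[0,0,0],[0,0,0],[0,0,0],[0,0,0]]' --fingers '[1,1,1,1,1]'

```text
time: 6.75
position: [0.5375, -0.1768, 0.082]
tool_rot: [-3.141, -0.053, 0.001]
ft_force: [0.4, 0.0, -0.8]
grip_width: 0.289
grip_force: 45.0
```

Run:
```python
from h import *
im=snap("w3");s=ctrl.get_state();print(s["time"],tool(s).round(4))
a=cv2.resize(cv2.imread("pics/w2.png")[0:160,230:400],None,fx=2.35,fy=3,interpolation=cv2.INTER_CUBIC)
b=cv2.resize(im[0:160,230:400],None,fx=2.35,fy=3,interpolation=cv2.INTER_CUBIC)
cv2.imwrite("pics/c3.png",np.hstack([a,b])[:, :800])
```

```text
6.8 [[ 9.994e-01  3.330e-02  1.100e-03  5.381e-01]
 [ 3.330e-02 -9.994e-01 -3.000e-04 -1.770e-01]
 [ 1.000e-03  3.000e-04 -1.000e+00  8.280e-02]
 [ 0.000e+00  0.000e+00  0.000e+00  1.000e+00]]
```

View pics/c3.png

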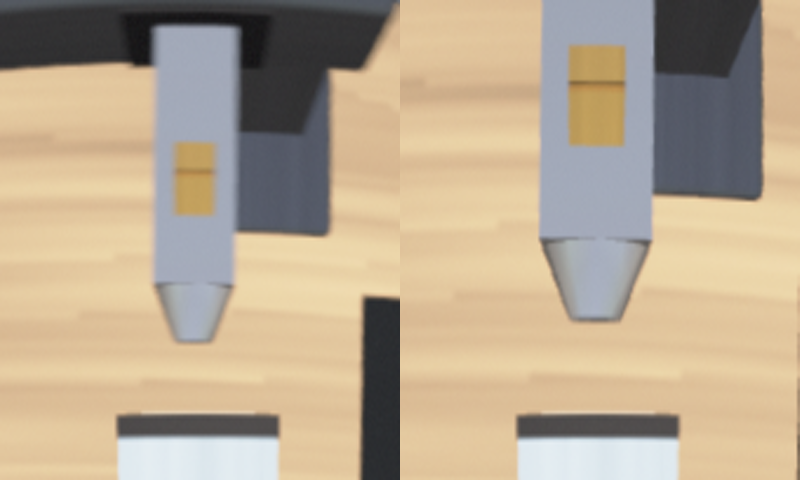

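The mouth centre (314.5) and the stub tip centre (313.6) agree to under 0.5 mm. The gap is about 15 mm. I'll advance gently and watch the forces.

Call:
apply_moves --dp '[[0.005,-0.0003,0],[0.005,0,0],[0.005,0,0],[0.004,0,0],[0.004,0,0],[0.004,0,0],[0.003,0,0],[0,0,0]]' --twist '[[0,0,0.006],[0,0,0],[0,0,0],[0,0,0],[0,0,0],[0,0,0],[0,0,0],[0,0,0]]' --fingers '[1,1,1,1,1,1,1,1]'

```text
time: 7.6
position: [0.568, -0.1757, 0.082]
tool_rot: [-3.141, -0.041, -0.0]
ft_force: [0.1, 0.8, -2.6]
grip_width: 0.296
grip_force: 45.0
```

Call:
apply_moves --dp '[[0.004,0,0],[0.004,0,0],[0.004,0,0],[0.004,0,0],[0.004,0,0],[0,0,0]]' --twist '[[0,0,0],[0,0,0],[0,0,0],[0,0,0],[0,0,0],[0,0,0]]' --fingers '[1,1,1,1,1,1]'

```text
time: 8.2
position: [0.5891, -0.1754, 0.0827]
tool_rot: [3.141, 0.041, 0.004]
ft_force: [-0.1, 0.1, -0.6]
grip_width: 0.293
grip_force: 45.0
```

Run:
```python
from h import *
im=snap("w4");s=ctrl.get_state();print(s["time"],tool(s).round(4),s["ft_force"],s["torque"])
cv2.imwrite("pics/c4.png",cv2.resize(im[0:260,200:460],None,fx=2.3,fy=2.3))
```

```text
8.25 [[ 9.997e-01  2.600e-02  3.000e-03  5.891e-01]
 [ 2.600e-02 -9.997e-01 -5.000e-04 -1.754e-01]
 [ 2.900e-03  6.000e-04 -1.000e+00  8.270e-02]
 [ 0.000e+00  0.000e+00  0.000e+00  1.000e+00]] [ 1.71900694 -1.21682615  0.23823388] [-0.08053303 -0.46126039 -0.01751869]
```

View pics/c4.png

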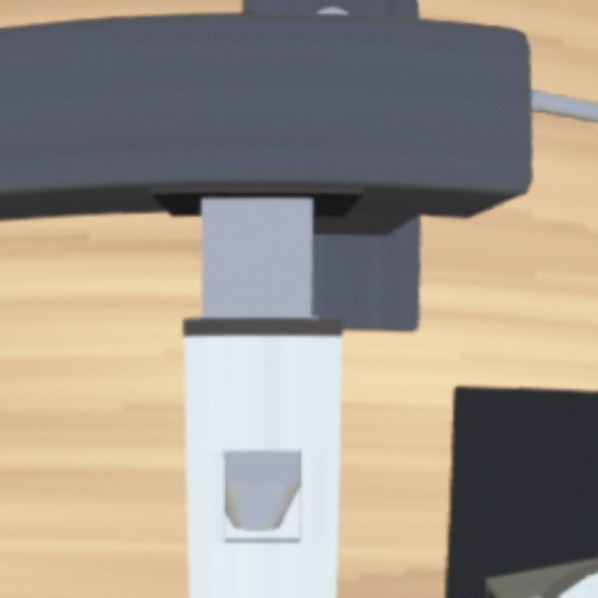

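Arm B is on the stub with the tip visible in the slot, about 23 mm short of home. I'll keep pushing.

Call:
apply_moves --dp '[[0.004,0,0],[0.004,0,0],[0.004,0,0],[0.004,0,0],[0.003,0,0],[0,0,0]]' --twist '[[0,0,0],[0,0,0],[0,0,0],[0,0,0],[0,0,0],[0,0,0]]' --fingers '[1,1,1,1,1,1]'

```text
time: 8.85
position: [0.6074, -0.1745, 0.0817]
tool_rot: [-3.141, -0.041, -0.002]
ft_force: [2.0, -0.7, -1.0]
grip_width: 0.295
grip_force: 45.0
```

Call:
apply_moves --dp '[[0.0015,0,0],[0.0015,0,0],[0.0015,0,0],[0,0,0]]' --twist '[[0,0,0],[0,0,0],[0,0,0],[0,0,0]]' --fingers '[1,1,1,1]'

```text
time: 9.25
position: [0.6104, -0.1746, 0.0815]
tool_rot: [-3.141, -0.041, 0.003]
ft_force: [-1.6, 1.0, -2.2]
grip_width: 0.293
grip_force: 45.0
```

Run:
```python
from h import *
im=snap("w5");s=ctrl.get_state();print(s["time"],tool(s).round(4),s["ft_force"],s["torque"])
cv2.imwrite("pics/c5.png",cv2.resize(im[60:240,220:400],None,fx=3,fy=3))
```

```text
9.3 [[ 9.997e-01  2.580e-02 -1.500e-03  6.104e-01]
 [ 2.580e-02 -9.997e-01  3.000e-04 -1.746e-01]
 [-1.500e-03 -3.000e-04 -1.000e+00  8.150e-02]
 [ 0.000e+00  0.000e+00  0.000e+00  1.000e+00]] [-0.63390269  1.23603177 -2.40849272] [ 0.0830126   0.33196054 -0.07061167]
```

View pics/c5.png

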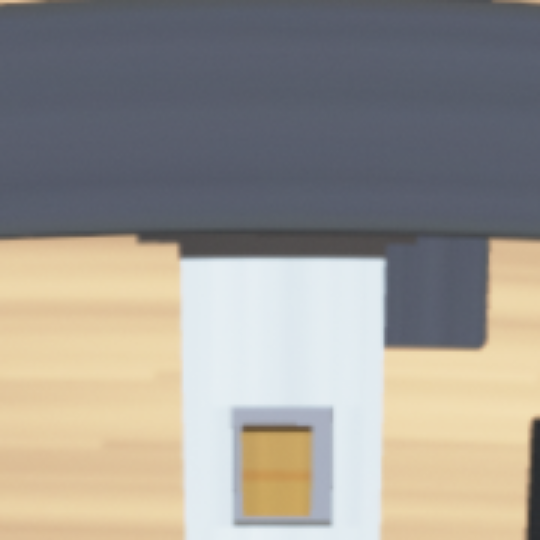

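The button is through the slot, at crop rows 425–518 against slot rows 408–523, with the mouth about 1–2 mm from the beam, so arm B is home. I'll release and go to arm C.

Call:
apply_moves --dp '[[0.001,0,0],[0,0,0],[0,0,0],[0,0,0],[0,0,0],[0,0,-0.02],[0,0,-0.045],[0,0,-0.045],[0,0,-0.045],[0,0,-0.01]]' --twist '[[0,0,0],[0,0,0],[0,0,0],[0,0,0],[0,0,0],[0,0,0],[0,0,0],[0,0,0],[0,0,0],[0,0,0]]' --fingers '[1,1,0,0,0,0,0,0,0,0]'

```text
time: 10.3
position: [0.6154, -0.1751, 0.2545]
tool_rot: [3.138, 0.041, 0.018]
ft_force: [-0.3, 0.0, 0.3]
grip_width: 0.93
grip_force: 0.0
```

Call:
apply_moves --dp '[[-0.037,0.0265,0],[-0.037,0.0265,0],[-0.037,0.0265,0],[-0.037,0.0265,0],[-0.037,0.0265,0],[-0.037,0.0265,0],[0,0,0],[0,0,0],[0,0,0],[0,0,0]]' --twist '[[0,0,0],[0,0,0],[0,0,0],[0,0,0],[0,0,0],[0,0,0],[0,0,-0.136],[0,0,-0.136],[0,0,-0.136],[0,0,-0.136]]' --fingers '[0,0,0,0,0,0,0,0,0,0]'

```text
time: 11.3
position: [0.3944, -0.3396, 0.2472]
tool_rot: [3.012, 0.891, 0.001]
ft_force: [0.6, 0.8, -0.0]
grip_width: 1.0
grip_force: 0.0
```

Call:
apply_moves --dp '[[0,0,0],[0,0,0],[0,0,0],[0,0,0],[0,0,0],[0,0,0],[0,0,0],[0,0,0],[0,0,0]]' --twist '[[0,0,-0.136],[0,0,-0.136],[0,0,-0.136],[0,0,-0.136],[0,0,-0.136],[0,0,-0.136],[0,0,-0.136],[0,0,-0.136],[0,0,0]]' --fingers '[0,0,0,0,0,0,0,0,0]'

```text
time: 12.2
position: [0.3945, -0.3395, 0.2471]
tool_rot: [2.122, 2.316, -0.0]
ft_force: [-1.1, 0.1, -0.2]
grip_width: 1.001
grip_force: 0.0
```

Run:
```python
from h import *
im=snap("w6");s=ctrl.get_state();print(s["time"],tool(s).round(4),s["ft_force"])
t=get_image("top")[:,:,::-1];cv2.imwrite("pics/t6.png",t)
a=cv2.resize(t[140:320,230:470],None,fx=1.6,fy=1.6);b=cv2.resize(im[:300,:],None,fx=.62,fy=.62);b=im[40:300,110:520]
b=cv2.copyMakeBorder(b,0,28,0,0,cv2.BORDER_CONSTANT)
cv2.imwrite("pics/c6.png",np.hstack([a,b]));print(a.shape,b.shape)
```

```text
12.25 [[-8.420e-02  9.964e-01  5.000e-04  3.944e-01]
 [ 9.964e-01  8.420e-02 -5.000e-04 -3.394e-01]
 [-5.000e-04  4.000e-04 -1.000e+00  2.471e-01]
 [ 0.000e+00  0.000e+00  0.000e+00  1.000e+00]] [ 0.41999372 -0.1071715   0.02836511]
(288, 384, 3) (288, 410, 3)
```

View pics/c6.png

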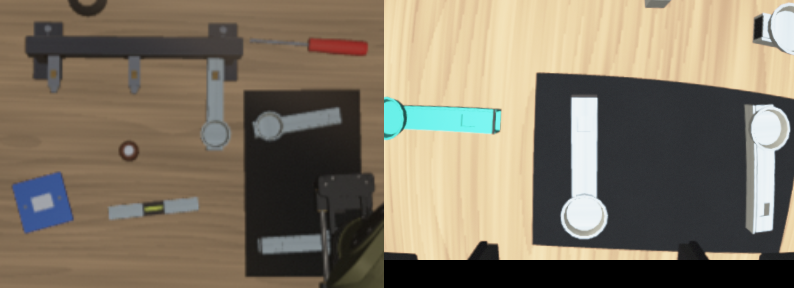

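Arm B stays on the right stub. In the wrist crop, C's mouth is at (311,135) and its cup at (310,256) in full-image pixels. A is still in place.

Run:
```python
from h import *
C=wcam("w6")
M=atz(C,(310.8,135),.029);K=atz(C,(310.2,255.7),.044);u=(M-K)[:2];L=np.linalg.norm(u);u/=L
print(M,K,L,"mid",K[:2]+.05*u,M[:2]-.075*u,np.degrees(np.arctan2(u[1],u[0])))
T=tool(ctrl.get_state());d=np.r_[(K[:2]+.05*u),0]-T[:3,3];print("tool delta",T[:3,:3].T@d)
```

```text
[ 0.3863637  -0.26232359  0.029     ] [ 0.3963598  -0.38488575  0.044     ] 0.12296912332819811 mid [ 0.39229533 -0.33505122] [ 0.39246041 -0.33707538] 94.66269178833214
tool delta [ 0.00461016 -0.00182787  0.24708928]
```

Call:
apply_moves --dp '[[0.0035,-0.0018,0.035],[0,0,0.045],[0,0,0.045],[0,0,0.045],[0,0,0.035],[0,0,0.02],[0,0,0.0145],[0,0,0],[0,0,0],[0,0,0]]' --twist '[[0,0,0.003],[0,0,0],[0,0,0],[0,0,0],[0,0,0],[0,0,0],[0,0,0],[0,0,0],[0,0,0],[0,0,0]]' --fingers '[0,0,0,0,0,0,0,0,1,1]' --newtons 45

```text
time: 13.3
position: [0.3932, -0.337, 0.0091]
tool_rot: [2.125, 2.31, 0.0]
ft_force: [0.1, 0.4, -0.2]
grip_width: 0.895
grip_force: 0.0
```

Call:
apply_moves --dp '[[0,0,0],[0,0,0],[0,0,0],[0,0,0],[0,0,0],[0,0,0],[0,0,-0.02],[0,0,-0.04],[0,0,-0.04],[0,0,-0.03]]' --twist '[[0,0,0],[0,0,0],[0,0,0],[0,0,0],[0,0,0],[0,0,0],[0,0,0],[0,0,0],[0,0,0],[0,0,0]]' --fingers '[1,1,1,1,1,1,1,1,1,1]'

```text
time: 14.3
position: [0.3924, -0.3362, 0.1396]
tool_rot: [2.125, 2.312, 0.0]
ft_force: [0.9, -0.3, -1.9]
grip_width: 0.294
grip_force: 45.0
```

Call:
apply_moves --dp '[[0.0408,0.0167,0],[0.0408,0.0167,0],[0.0408,0.0167,0],[0.0408,0.0167,0],[0.0408,0.0167,0],[0.0408,0.0167,0],[0.0408,0.0167,0],[0.0408,0.0167,0],[0.0408,0.0167,0],[0.0408,0.0167,0]]' --twist '[[0,0,0],[0,0,0],[0,0,0],[0,0,0],[0,0,0],[0,0,0],[0,0,0],[0,0,0],[0,0,0],[0,0,0]]' --fingers '[1,1,1,1,1,1,1,1,1,1]'

```text
time: 15.3
position: [0.5242, 0.086, 0.1372]
tool_rot: [-2.127, -2.312, 0.001]
ft_force: [0.8, -0.4, -1.8]
grip_width: 0.291
grip_force: 45.0
```

Call:
apply_moves --dp '[[0,0,0],[0,0,0],[0,0,0],[0,0,0],[0,0,0],[0,0,0]]' --twist '[[0,0,0.1358],[0,0,0.1358],[0,0,0.1358],[0,0,0.1358],[0,0,0.1358],[0,0,0.1358]]' --fingers '[1,1,1,1,1,1]'

```text
time: 15.9
position: [0.5237, 0.0844, 0.1369]
tool_rot: [-2.872, -1.273, 0.002]
ft_force: [0.2, -0.3, -1.9]
grip_width: 0.29
grip_force: 45.0
```

Call:
apply_moves --dp '[[0,0,0],[0,0,0],[0,0,0],[0,0,0],[0,0,0],[0,0,0],[0,0,0]]' --twist '[[0,0,0.1358],[0,0,0.1358],[0,0,0.1358],[0,0,0.1358],[0,0,0.1358],[0,0,0.1358],[0,0,0]]' --fingers '[1,1,1,1,1,1,1]'

```text
time: 16.6
position: [0.5238, 0.0844, 0.137]
tool_rot: [3.141, 0.039, -0.002]
ft_force: [0.0, 0.4, -1.8]
grip_width: 0.292
grip_force: 45.0
```

Call:
apply_moves --dp '[[0,0,0.02],[0,0,0.02],[0,0,0.0155],[0,0,0],[0,0,0]]' --twist '[[0,0,0],[0,0,0],[0,0,0],[0,0,0],[0,0,0]]' --fingers '[1,1,1,1,1]'

```text
time: 17.1
position: [0.5241, 0.0846, 0.082]
tool_rot: [-3.141, -0.043, 0.001]
ft_force: [0.1, -0.3, -2.3]
grip_width: 0.292
grip_force: 45.0
```

```bash
cat >> h.py <<'E'
def rows(im,rr):
    """runs of low-saturation bright pixels (stub, tube) per row around the middle"""
    hsv=cv2.cvtColor(im,cv2.COLOR_BGR2HSV);m=((hsv[...,1]<60)&(hsv[...,2]>90)).astype(int)
    for r in rr:
        d=np.diff(np.r_[0,m[r,200:430],0]);a=np.where(d==1)[0]+200;b=np.where(d==-1)[0]+199
        print(r,[(int(x),int(y),(x+y)/2) for x,y in zip(a,b) if y-x>8])
E
python3 - <<'E'
from h import *
rows(cv2.imread("pics/w3.png"),[60,75,90,100,105,110,150,170])
im=snap("w7");s=ctrl.get_state();print(s["time"],tool(s).round(4)[:3,3],s["ft_force"])
rows(im,range(30,175,8))
E
```

```text
60 [(289, 383, np.float64(336.0))]
75 [(289, 337, np.float64(313.0))]
90 [(295, 331, np.float64(313.0))]
100 [(299, 326, np.float64(312.5))]
105 [(302, 323, np.float64(312.5))]
110 []
150 [(280, 348, np.float64(314.0))]
170 [(280, 347, np.float64(313.5))]
17.15 [0.5247 0.0847 0.0827] [-0.1117366   0.02995405 -1.44608408]
30 [(290, 304, np.float64(297.0)), (327, 339, np.float64(333.0))]
38 [(291, 339, np.float64(315.0))]
46 [(290, 339, np.float64(314.5))]
54 [(291, 339, np.float64(315.0))]
62 [(297, 333, np.float64(315.0))]
70 [(296, 335, np.float64(315.5))]
78 [(300, 331, np.float64(315.5))]
86 [(304, 327, np.float64(315.5))]
94 []
102 []
110 []
118 []
126 []
134 []
142 []
150 []
158 [(282, 345, np.float64(313.5))]
166 [(282, 345, np.float64(313.5))]
174 [(282, 345, np.float64(313.5))]
```

Run:
```python
from h import *
a=cv2.imread("pics/w3.png")[0:400,215:415];b=cv2.imread("pics/w7.png")[0:400,215:415]
cv2.imwrite("pics/c7.png",cv2.resize(np.hstack([a,b]),None,fx=1.5,fy=1.5))
sd=get_image("side")[:,:,::-1];cv2.imwrite("pics/s7.png",sd)
```

```text
(no output)
```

View pics/c7.png

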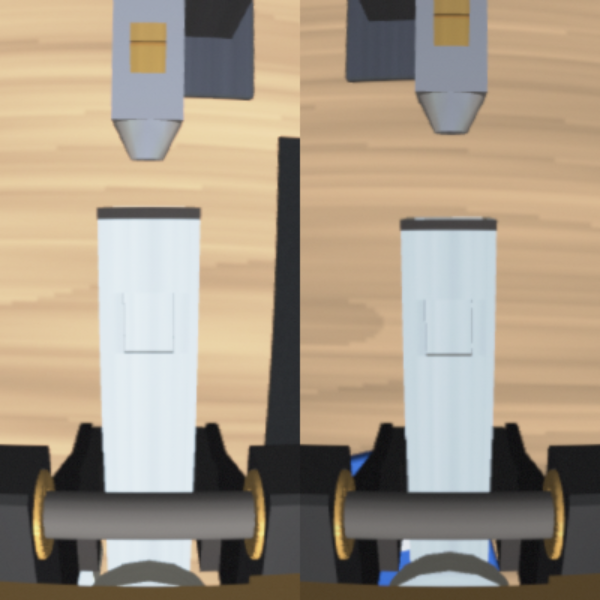

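Run:
```python
from h import *
np.set_printoptions(precision=1,suppress=True)
S=cam("side");im=cv2.imread("pics/s7.png");hsv=cv2.cvtColor(im,cv2.COLOR_BGR2HSV)
T=tool(ctrl.get_state());x=T[:3,0];y=np.array([-x[1],x[0],0])
for f in (.0,.03,.06):
  for za in (.090,.084,.079):
    P=T[:3,3]*[1,1,0]+x*f*[1,1,0]+np.r_[0,0,za]
    print(f,za,"topfar",proj(S,P+y*.013+[0,0,.013]),"topnear",proj(S,P-y*.013+[0,0,.013]),"botnear",proj(S,P-y*.013-[0,0,.013]))
  c=int(round(proj(S,P)[0])); r=int(proj(S,P)[1])
  print(c,[(i,int(hsv[i,c,1]),int(hsv[i,c,2])) for i in range(r-24,r+20)])
```

```text
0.0 0.09 topfar [308.5 177.8] topnear [310.9 184.8] botnear [311.2 192.3]
0.0 0.084 topfar [308.5 179.6] topnear [311.  186.5] botnear [311.3 194.1]
0.0 0.079 topfar [308.6 181. ] topnear [311.1 188. ] botnear [311.4 195.5]
310 [(164, 5, 50), (165, 4, 57), (166, 17, 59), (167, 14, 56), (168, 26, 60), (169, 9, 57), (170, 17, 60), (171, 25, 61), (172, 13, 60), (173, 9, 59), (174, 13, 60), (175, 13, 61), (176, 13, 58), (177, 22, 57), (178, 13, 61), (179, 17, 74), (180, 7, 77), (181, 11, 47), (182, 46, 28), (183, 17, 30), (184, 64, 24), (185, 71, 18), (186, 146, 7), (187, 109, 14), (188, 128, 24), (189, 255, 3), (190, 136, 15), (191, 58, 22), (192, 21, 12), (193, 29, 52), (194, 24, 96), (195, 65, 148), (196, 96, 194), (197, 101, 215), (198, 100, 214), (199, 103, 212), (200, 102, 212), (201, 102, 214), (202, 101, 212), (203, 105, 212), (204, 103, 212), (205, 102, 215), (206, 103, 216), (207, 103, 217)]
0.03 0.09 topfar [320.1 175.6] topnear [322.7 182.5] botnear [322.8 190.1]
0.03 0.084 topfar [320.1 177.4] topnear [322.8 184.3] botnear [322.8 191.8]
0.03 0.079 topfar [320.1 178.9] topnea
[... 972 characters left out ...]
16), (160, 102, 217), (161, 101, 217), (162, 102, 217), (163, 102, 219), (164, 104, 219), (165, 103, 218), (166, 102, 218), (167, 99, 214), (168, 99, 219), (169, 102, 217), (170, 100, 220), (171, 100, 206), (172, 96, 184), (173, 92, 164), (174, 85, 129), (175, 60, 89), (176, 26, 69), (177, 12, 66), (178, 35, 65), (179, 38, 54), (180, 31, 49), (181, 40, 51), (182, 24, 85), (183, 23, 120), (184, 23, 111), (185, 25, 83), (186, 30, 77), (187, 35, 88), (188, 24, 107), (189, 26, 116), (190, 36, 127), (191, 84, 180), (192, 99, 216), (193, 100, 215), (194, 100, 216), (195, 102, 209), (196, 100, 212), (197, 104, 214), (198, 100, 215), (199, 100, 216), (200, 101, 219), (201, 99, 219), (202, 105, 219)]
```

Arm C sits level but about 10 mm low in the grip, per the wrist scale and the side view. I'll raise by 10 mm, shift 0.8 mm to the right and advance gently.

Call:
apply_moves --dp '[[0,0.0008,-0.01],[0,0,0],[0.006,0,0],[0.006,0,0],[0.005,0,0],[0.005,0,0],[0.005,0,0],[0.004,0,0],[0,0,0]]' --twist '[[0,0,0],[0,0,0],[0,0,0],[0,0,0],[0,0,0],[0,0,0],[0,0,0],[0,0,0],[0,0,0]]' --fingers '[1,1,1,1,1,1,1,1,1]'

```text
time: 18.1
position: [0.5558, 0.0845, 0.0919]
tool_rot: [-3.141, -0.039, -0.0]
ft_force: [0.6, -0.2, -1.5]
grip_width: 0.289
grip_force: 45.0
```

Call:
apply_moves --dp '[[0.004,0,0],[0.004,0,0],[0,0,0]]' --twist '[[0,0,0],[0,0,0],[0,0,0]]' --fingers '[1,1,1]'

```text
time: 18.4
position: [0.5639, 0.0847, 0.0921]
tool_rot: [-3.141, -0.039, -0.001]
ft_force: [1.2, 0.2, -1.2]
grip_width: 0.295
grip_force: 45.0
```

Run:
```python
from h import *
im=snap("w8");s=ctrl.get_state();print(s["time"],tool(s).round(4)[:3,3],s["ft_force"],s["torque"])
rows(im,range(60,200,8))
```

```text
18.45 [0.5635 0.0847 0.0921] [ 0.64769221  0.06974792 -2.22882062] [-0.00995091  0.03384503 -0.00378583]
60 [(290, 335, np.float64(312.5))]
68 [(290, 335, np.float64(312.5))]
76 [(289, 335, np.float64(312.0))]
84 [(289, 335, np.float64(312.0))]
92 [(289, 335, np.float64(312.0))]
100 [(289, 301, np.float64(295.0)), (324, 335, np.float64(329.5))]
108 [(289, 301, np.float64(295.0)), (324, 335, np.float64(329.5))]
116 [(290, 301, np.float64(295.5)), (324, 335, np.float64(329.5))]
124 [(290, 301, np.float64(295.5)), (324, 335, np.float64(329.5))]
132 [(290, 335, np.float64(312.5))]
140 [(290, 335, np.float64(312.5))]
148 []
156 [(282, 346, np.float64(314.0))]
164 [(282, 345, np.float64(313.5))]
172 [(282, 345, np.float64(313.5))]
180 [(282, 345, np.float64(313.5))]
188 [(282, 345, np.float64(313.5))]
196 [(283, 345, np.float64(314.0))]
```

Call:
apply_moves --dp '[[0.005,-0.0004,0],[0.005,0,0],[0.005,0,0],[0.005,0,0],[0.005,0,0],[0.005,0,0],[0.004,0,0],[0,0,0]]' --twist '[[0,0,0],[0,0,0],[0,0,0],[0,0,0],[0,0,0],[0,0,0],[0,0,0],[0,0,0]]' --fingers '[1,1,1,1,1,1,1,1]'

```text
time: 19.25
position: [0.5985, 0.086, 0.0922]
tool_rot: [-3.141, -0.039, -0.003]
ft_force: [0.8, -0.4, -0.1]
grip_width: 0.293
grip_force: 45.0
```

```bash
cat >> h.py <<'E'
def slot(im):
    """rows along tube centre: saturation/brightness changes, and brass pixels"""
    hsv=cv2.cvtColor(im,cv2.COLOR_BGR2HSV);g=im[:,306:321].astype(int).mean(1)
    br=(hsv[...,0]>12)&(hsv[...,0]<30)&(hsv[...,1]>90)&(hsv[...,2]>120)
    rr=np.where(br[60:260,306:320].mean(1)>.7)[0]+60
    print("brass rows",rr.min() if len(rr) else None,rr.max() if len(rr) else None)
    v=hsv[:,313,2].astype(int);print([ (r,int(v[r])) for r in range(100,245,3)])
E
python3 - <<'E'
from h import *
slot(cv2.imread("pics/w5.png"))
im=snap("w9");s=ctrl.get_state();print(s["time"],tool(s).round(4)[:3,3],s["ft_force"],s["torque"])
slot(im)
E
```

```text
brass rows 204 231
[(100, 109), (103, 110), (106, 110), (109, 108), (112, 108), (115, 107), (118, 105), (121, 105), (124, 107), (127, 109), (130, 106), (133, 104), (136, 82), (139, 80), (142, 82), (145, 130), (148, 239), (151, 239), (154, 239), (157, 239), (160, 239), (163, 239), (166, 239), (169, 240), (172, 239), (175, 239), (178, 239), (181, 239), (184, 240), (187, 240), (190, 239), (193, 239), (196, 201), (199, 192), (202, 104), (205, 198), (208, 201), (211, 200), (214, 200), (217, 198), (220, 199), (223, 199), (226, 201), (229, 201), (232, 177), (235, 205), (238, 242), (241, 242), (244, 241)]
19.3 [0.5985 0.086  0.0923] [ 0.77395266 -0.56548171 -0.9691955 ] [ 0.01316914 -0.32505546 -0.00562943]
brass rows 201 204
[(100, 100), (103, 98), (106, 99), (109, 101), (112, 100), (115, 97), (118, 93), (121, 67), (124, 71), (127, 178), (130, 179), (133, 177), (136, 178), (139, 179), (142, 179), (145, 153), (148, 76), (151, 76), (154, 226), (157, 230), (160, 230), (163, 231), (166, 231), (169, 231), (172, 231), (175, 231), (178, 230), (181, 230), (184, 231), (187, 230), (190, 231), (193, 231), (196, 230), (199, 209), (202, 185), (205, 163), (208, 177), (211, 177), (214, 177), (217, 177), (220, 177), (223, 178), (226, 177), (229, 176), (232, 176), (235, 154), (238, 231), (241, 234), (244, 233)]
```

Call:
apply_moves --dp '[[0.003,0,0],[0.0025,0,0],[0.002,0,0],[0.0015,0,0],[0,0,0],[0,0,0]]' --twist '[[0,0,0],[0,0,0],[0,0,0],[0,0,0],[0,0,0],[0,0,0]]' --fingers '[1,1,1,1,1,1]'

```text
time: 19.9
position: [0.6063, 0.0861, 0.0918]
tool_rot: [3.141, 0.039, -0.0]
ft_force: [-0.1, 0.3, -2.2]
grip_width: 0.295
grip_force: 45.0
```

Run:
```python
from h import *
im=snap("w10");s=ctrl.get_state();print(s["time"],tool(s).round(4)[:3,3],s["ft_force"],s["torque"])
slot(im)
```

```text
19.95 [0.6063 0.0862 0.0918] [-0.28228906  0.80862429 -1.71501015] [ 0.01913477  0.01568818 -0.06761485]
brass rows 203 229
[(100, 100), (103, 104), (106, 105), (109, 105), (112, 105), (115, 104), (118, 102), (121, 103), (124, 102), (127, 103), (130, 105), (133, 105), (136, 101), (139, 93), (142, 68), (145, 128), (148, 77), (151, 79), (154, 230), (157, 234), (160, 233), (163, 234), (166, 234), (169, 234), (172, 234), (175, 233), (178, 234), (181, 233), (184, 233), (187, 234), (190, 234), (193, 234), (196, 234), (199, 223), (202, 106), (205, 189), (208, 190), (211, 189), (214, 189), (217, 187), (220, 189), (223, 190), (226, 189), (229, 184), (232, 182), (235, 160), (238, 234), (241, 237), (244, 236)]
```

Call:
apply_moves --dp '[[0.0015,0,0],[0.001,0,0],[0,0,0],[0,0,0]]' --twist '[[0,0,0],[0,0,0],[0,0,0],[0,0,0]]' --fingers '[1,1,1,1]'

```text
time: 20.35
position: [0.6079, 0.0863, 0.0917]
tool_rot: [3.141, 0.04, -0.003]
ft_force: [-3.8, 0.4, -1.3]
grip_width: 0.292
grip_force: 45.0
```

Run:
```python
from h import *
im=snap("w11");s=ctrl.get_state();print(s["time"],tool(s).round(4)[:3,3],s["ft_force"],s["torque"])
slot(im)
```

```text
20.4 [0.608  0.0863 0.0917] [-4.83267814  0.2099376  -1.49714574] [ 0.00512645  0.83193484 -0.09879207]
brass rows 207 232
[(100, 101), (103, 100), (106, 103), (109, 106), (112, 106), (115, 106), (118, 104), (121, 103), (124, 102), (127, 103), (130, 103), (133, 105), (136, 104), (139, 102), (142, 98), (145, 74), (148, 78), (151, 78), (154, 230), (157, 234), (160, 234), (163, 234), (166, 234), (169, 234), (172, 234), (175, 234), (178, 234), (181, 234), (184, 234), (187, 235), (190, 234), (193, 234), (196, 234), (199, 224), (202, 182), (205, 120), (208, 187), (211, 190), (214, 190), (217, 191), (220, 188), (223, 190), (226, 190), (229, 190), (232, 189), (235, 158), (238, 234), (241, 237), (244, 237)]
```

Arm C is in contact with the beam (−4.8 N) and brass shows through the slot. I'll release and go to arm A.

Call:
apply_moves --dp '[[-0.001,0,0],[0,0,0],[0,0,0],[0,0,0],[0,0,0],[0,0,0],[0,0,-0.03],[0,0,-0.045],[0,0,-0.045],[0,0,-0.04]]' --twist '[[0,0,0],[0,0,0],[0,0,0],[0,0,0],[0,0,0],[0,0,0],[0,0,0],[0,0,0],[0,0,0],[0,0,0]]' --fingers '[1,0,0,0,0,0,0,0,0,0]'

```text
time: 21.4
position: [0.608, 0.0864, 0.2545]
tool_rot: [-3.141, -0.04, -0.003]
ft_force: [0.5, -0.3, 0.3]
grip_width: 0.971
grip_force: 0.0
```

Call:
apply_moves --dp '[[-0.0024,0.0452,0],[-0.0024,0.0452,0],[-0.0024,0.0452,0],[-0.0024,0.0452,0],[-0.0024,0.0452,0],[-0.0024,0.0452,0],[-0.0024,0.0452,0],[-0.0024,0.0452,0],[-0.0024,0.0452,0],[0,0,0]]' --twist '[[0,0,0],[0,0,0],[0,0,0],[0,0,0],[0,0,0],[0,0,0],[0,0,0],[0,0,0],[0,0,0],[0,0,-0.1336]]' --fingers '[0,0,0,0,0,0,0,0,0,0]'

```text
time: 22.4
position: [0.5931, -0.3311, 0.2509]
tool_rot: [3.128, 0.234, -0.005]
ft_force: [0.7, -0.0, -0.1]
grip_width: 1.0
grip_force: 0.0
```

Call:
apply_moves --dp '[[0,0,0],[0,0,0],[0,0,0],[0,0,0],[0,0,0],[0,0,0],[0,0,0],[0,0,0],[0,0,0],[0,0,0]]' --twist '[[0,0,-0.1336],[0,0,-0.1336],[0,0,-0.1336],[0,0,-0.1336],[0,0,-0.1336],[0,0,-0.1336],[0,0,-0.1336],[0,0,-0.1336],[0,0,-0.1336],[0,0,-0.1336]]' --fingers '[0,0,0,0,0,0,0,0,0,0]'

```text
time: 23.4
position: [0.5965, -0.321, 0.252]
tool_rot: [2.298, 2.142, -0.0]
ft_force: [0.1, -0.3, -0.0]
grip_width: 0.997
grip_force: 0.0
```

Call:
apply_moves --dp '[[0,0,0],[0,0,0],[0,0,0]]' --twist '[[0,0,-0.1336],[0,0,-0.1336],[0,0,0]]' --fingers '[0,0,0]'

```text
time: 23.7
position: [0.5965, -0.321, 0.252]
tool_rot: [1.999, 2.424, 0.0]
ft_force: [-0.0, 0.1, -0.1]
grip_width: 0.998
grip_force: 0.0
```

Run:
```python
from h import *
im=snap("w12");s=ctrl.get_state();print(s["time"],tool(s).round(4),s["ft_force"],s["joint_positions"])
b=cv2.resize(im[60:290,190:470],None,fx=2,fy=2,interpolation=cv2.INTER_CUBIC)
t=get_image("top")[:,:,::-1];cv2.imwrite("pics/t12.png",t)
a=cv2.resize(t[140:332,230:350],(235,376));a=cv2.copyMakeBorder(a,0,84,0,0,cv2.BORDER_CONSTANT)
cv2.imwrite("pics/c12.png",np.hstack([b,a]));print(b.shape)
```

```text
23.75 [[-1.872e-01  9.823e-01  1.000e-04  5.965e-01]
 [ 9.823e-01  1.872e-01  1.000e-04 -3.211e-01]
 [ 1.000e-04  1.000e-04 -1.000e+00  2.519e-01]
 [ 0.000e+00  0.000e+00  0.000e+00  1.000e+00]] [-0.02236091 -0.32742941 -0.64166504] [ 0.80388196  0.40925226 -0.48597976  1.31602266  0.18792534  1.4612615
  0.52014316]
(460, 560, 3)
```

View pics/c12.png

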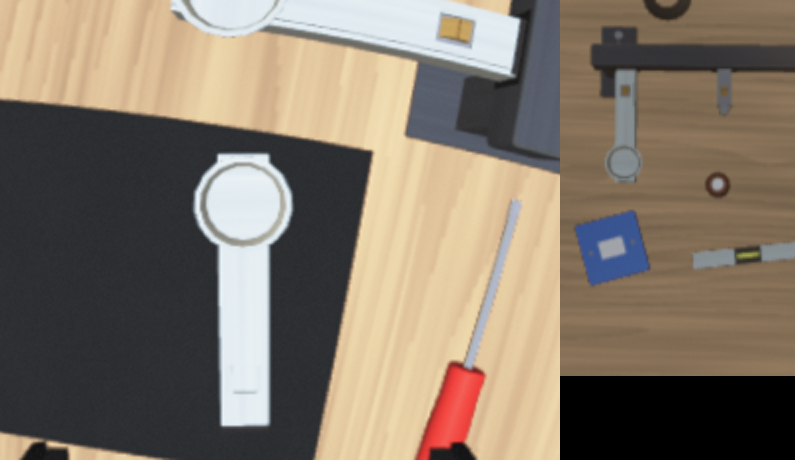

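A is beneath the gripper, with mouth at about (312,273) and cup at (311.5,162) in full-image pixels. B's button shows in its slot, and C is on the left stub.

Run:
```python
from h import *
C=wcam("w12")
M=atz(C,(312.3,273.),.029);K=atz(C,(311.5,162),.044);u=(M-K)[:2];L=np.linalg.norm(u);u/=L
mid=K[:2]+.051*u;print(M,K,L,"mid",mid,np.degrees(np.arctan2(u[1],u[0])))
T=tool(ctrl.get_state());print("tool delta",T[:3,:3].T@(np.r_[mid,0]-T[:3,3]), "yaw now",np.degrees(np.arctan2(T[1,0],T[0,0])))
```

```text
[ 0.60996833 -0.392154    0.029     ] [ 0.58601653 -0.27152724  0.044     ] 0.12298172743675673 mid [ 0.59594924 -0.32155064] -78.76935331985054
tool delta [-0.00039742 -0.00056602  0.25198178] yaw now 100.7666207666883
```

Call:
apply_moves --dp '[[0,-0.0006,0.035],[0,0,0.045],[0,0,0.045],[0,0,0.045],[0,0,0.035],[0,0,0.024],[0,0,0.0155],[0,0,0],[0,0,0],[0,0,0]]' --twist '[[0,0,-0.008],[0,0,0],[0,0,0],[0,0,0],[0,0,0],[0,0,0],[0,0,0],[0,0,0],[0,0,0],[0,0,0]]' --fingers '[0,0,0,0,0,0,0,0,1,1]' --newtons 45

```text
time: 24.8
position: [0.5968, -0.3215, 0.0091]
tool_rot: [1.989, 2.429, 0.0]
ft_force: [0.7, -0.3, 0.2]
grip_width: 0.893
grip_force: 0.0
```

Call:
apply_moves --dp '[[0,0,0],[0,0,0],[0,0,0],[0,0,0],[0,0,0],[0,0,0],[0,0,0],[0,0,0],[0,0,0],[0,0,0]]' --twist '[[0,0,0],[0,0,0],[0,0,0],[0,0,0],[0,0,0],[0,0,0],[0,0,0],[0,0,0],[0,0,0],[0,0,0]]' --fingers '[1,1,1,1,1,1,1,1,1,1]'

```text
time: 25.8
position: [0.5956, -0.3211, 0.0075]
tool_rot: [-1.989, -2.431, 0.001]
ft_force: [-1.6, 0.5, -0.0]
grip_width: 0.294
grip_force: 45.0
```

Call:
apply_moves --dp '[[0,0,-0.01],[0,0,-0.02],[0,0,-0.04],[0,0,-0.04],[0,0,-0.03],[0,0,0],[0.04,-0.0024,0],[0.04,-0.0024,0],[0.04,-0.0024,0],[0.04,-0.0024,0]]' --twist '[[0,0,0],[0,0,0],[0,0,0],[0,0,0],[0,0,0],[0,0,0],[0,0,0],[0,0,0],[0,0,0],[0,0,0]]' --fingers '[1,1,1,1,1,1,1,1,1,1]'

```text
time: 26.8
position: [0.5535, -0.1644, 0.1464]
tool_rot: [-1.989, -2.43, 0.001]
ft_force: [1.1, -0.3, -1.1]
grip_width: 0.295
grip_force: 45.0
```

Call:
apply_moves --dp '[[0.04,-0.0024,0],[0.04,-0.0024,0],[0.044,-0.0024,0],[0,0,0],[0,0,0],[0,0,0],[0,0,0],[0,0,0],[0,0,0],[0,0,0]]' --twist '[[0,0,0],[0,0,0],[0,0,0],[0,0,-0.1396],[0,0,-0.1396],[0,0,-0.1396],[0,0,-0.1396],[0,0,-0.1396],[0,0,-0.1396],[0,0,-0.1396]]' --fingers '[1,1,1,1,1,1,1,1,1,1]'

```text
time: 27.8
position: [0.5224, -0.0458, 0.1466]
tool_rot: [-0.606, -3.081, 0.0]
ft_force: [-0.1, 0.2, -1.9]
grip_width: 0.294
grip_force: 45.0
```

Call:
apply_moves --dp '[[0,0,0],[0,0,0],[0,0,0],[0,0,0]]' --twist '[[0,0,-0.1396],[0,0,-0.1396],[0,0,-0.1396],[0,0,0]]' --fingers '[1,1,1,1]'

```text
time: 28.2
position: [0.5225, -0.0459, 0.1467]
tool_rot: [0.039, -3.14, -0.001]
ft_force: [-0.4, 0.2, -1.5]
grip_width: 0.293
grip_force: 45.0
```

Run:
```python
from h import *
im=snap("w13");s=ctrl.get_state();T=tool(s);print(s["time"],T.round(4),s["ft_force"],np.degrees(np.arctan2(T[1,0],T[0,0])))
cv2.imwrite("pics/s13.png",get_image("side")[:,:,::-1])
rows(im,range(20,320,12))
```

```text
28.25 [[-9.998e-01 -2.160e-02 -1.100e-03  5.226e-01]
 [-2.160e-02  9.998e-01  3.000e-04 -4.590e-02]
 [ 1.100e-03  3.000e-04 -1.000e+00  1.468e-01]
 [ 0.000e+00  0.000e+00  0.000e+00  1.000e+00]] [ 0.8171967   0.15723772 -0.96162152] -178.7649195879054
20 []
32 []
44 []
56 []
68 []
80 []
92 []
104 []
116 [(292, 372, np.float64(332.0))]
128 [(200, 244, np.float64(222.0)), (293, 373, np.float64(333.0))]
140 [(200, 245, np.float64(222.5)), (279, 348, np.float64(313.5))]
152 [(200, 227, np.float64(213.5)), (275, 352, np.float64(313.5))]
164 [(262, 365, np.float64(313.5))]
176 [(254, 374, np.float64(314.0))]
188 [(248, 379, np.float64(313.5))]
200 [(246, 382, np.float64(314.0))]
212 [(245, 382, np.float64(313.5))]
224 [(247, 381, np.float64(314.0))]
236 [(250, 376, np.float64(313.0))]
248 [(258, 370, np.float64(314.0))]
260 [(268, 360, np.float64(314.0))]
272 [(282, 345, np.float64(313.5))]
284 [(282, 346, np.float64(314.0))]
296 [(283, 345, np.float64(314.0))]
308 [(284, 344, np.float64(314.0))]
```

Run:
```python
from h import *
np.set_printoptions(precision=1,suppress=True)
S=cam("side");im=cv2.imread("pics/s13.png");hsv=cv2.cvtColor(im,cv2.COLOR_BGR2HSV)
T=tool(ctrl.get_state());x=-T[:3,0];y=np.array([-x[1],x[0],0])
for f in (.03,.045,.06):
  for za in (.155,.145):
    P=T[:3,3]*[1,1,0]+x*f*[1,1,0]+np.r_[0,0,za]
    print(f,za,"topfar",proj(S,P+y*.013+[0,0,.013]),"topnear",proj(S,P-y*.013+[0,0,.013]),"botnear",proj(S,P-y*.013-[0,0,.013]))
  c=int(round(proj(S,P-y*.013)[0])); r=int(proj(S,P)[1])
  print(c,[(i,int(hsv[i,c,1]),int(hsv[i,c,2])) for i in range(r-8,r+20)])
```

```text
0.03 0.155 topfar [332.1 192.9] topnear [335.3 201.1] botnear [335.1 209.3]
0.03 0.145 topfar [332.1 196.1] topnear [335.2 204.3] botnear [335.  212.4]
335 [(196, 25, 61), (197, 4, 59), (198, 20, 65), (199, 4, 59), (200, 9, 55), (201, 26, 30), (202, 39, 26), (203, 60, 17), (204, 27, 19), (205, 64, 12), (206, 128, 6), (207, 48, 16), (208, 128, 8), (209, 85, 21), (210, 120, 17), (211, 97, 55), (212, 104, 164), (213, 102, 221), (214, 105, 219), (215, 99, 220), (216, 101, 218), (217, 104, 219), (218, 102, 220), (219, 103, 220), (220, 101, 220), (221, 101, 220), (222, 101, 220), (223, 99, 219)]
0.045 0.155 topfar [338.7 191.7] topnear [341.9 199.8] botnear [341.6 208. ]
0.045 0.145 topfar [338.6 194.9] topnear [341.8 203. ] botnear [341.5 211.1]
342 [(195, 9, 60), (196, 19, 55), (197, 13, 57), (198, 11, 67), (199, 21, 48), (200, 27, 28), (201, 27, 28), (202, 14, 18), (203, 49, 26), (204, 118, 13), (205, 61, 21), (206, 64, 24), (207, 120, 17), (208, 142, 9), (209, 76, 27), (210, 89, 100), (211, 102, 193), (212, 98, 230), (213, 95, 230), (214, 95, 229), (215, 99, 227), (216, 101, 224), (217, 98, 224), (218, 99, 225), (219, 101, 222), (220, 102, 221), (221, 96, 221), (222, 101, 222)]
0.06 0.155 topfar [345.2 190.4] topnear [348.6 198.5] botnear [348.1 206.8]
0.06 0.145 topfar [345.  193.6] topnear [348.4 201.7] botnear [347.9 209.9]
348 [(193, 30, 101), (194, 25, 71), (195, 4, 60), (196, 9, 56), (197, 29, 53), (198, 30, 43), (199, 57, 27), (200, 12, 21), (201, 71, 18), (202, 128, 10), (203, 51, 25), (204, 16, 31), (205, 28, 37), (206, 36, 43), (207, 81, 66), (208, 110, 95), (209, 106, 139), (210, 101, 189), (211, 101, 217), (212, 100, 220), (213, 101, 219), (214, 98, 218), (215, 99, 218), (216, 99, 218), (217, 101, 220), (218, 99, 220), (219, 101, 222), (220, 100, 222)]
```

Call:
apply_moves --dp '[[0,0,0.03],[0,0,0.02],[0,0,0.014],[0,0,0],[-0.008,0,0],[-0.008,0,0],[-0.005,0,0],[-0.004,0,0],[-0.003,0,0],[0,0,0]]' --twist '[[0,0,0],[0,0,0],[0,0,0],[0,0,0],[0,0,0],[0,0,0],[0,0,0],[0,0,0],[0,0,0],[0,0,0]]' --fingers '[1,1,1,1,1,1,1,1,1,1]'

```text
time: 29.3
position: [0.5516, -0.0453, 0.0837]
tool_rot: [-0.038, 3.141, 0.0]
ft_force: [-0.8, 0.3, -1.3]
grip_width: 0.294
grip_force: 45.0
```

Call:
apply_moves --dp '[[-0.003,0,0],[-0.003,0,0],[0,0,0]]' --twist '[[0,0,0],[0,0,0],[0,0,0]]' --fingers '[1,1,1]'

```text
time: 29.6
position: [0.5576, -0.0452, 0.0836]
tool_rot: [-0.038, 3.141, 0.0]
ft_force: [-0.1, 0.5, -0.5]
grip_width: 0.295
grip_force: 45.0
```

Call:
apply_moves --dp '[[-0.003,0,0],[-0.003,0,0],[0,0,0]]' --twist '[[0,0,0],[0,0,0],[0,0,0]]' --fingers '[1,1,1]'

```text
time: 29.9
position: [0.5628, -0.0451, 0.0831]
tool_rot: [0.038, -3.14, -0.0]
ft_force: [-0.3, 0.5, -2.8]
grip_width: 0.294
grip_force: 45.0
```

Call:
apply_moves --dp '[[-0.004,0,0],[-0.004,0,0],[-0.004,0,0],[-0.004,0,0],[-0.004,0,0],[0,0,0]]' --twist '[[0,0,0],[0,0,0],[0,0,0],[0,0,0],[0,0,0],[0,0,0]]' --fingers '[1,1,1,1,1,1]'

```text
time: 30.5
position: [0.5829, -0.0445, 0.0831]
tool_rot: [0.038, -3.14, -0.0]
ft_force: [-2.6, 0.1, -4.6]
grip_width: 0.29
grip_force: 45.0
```

Call:
apply_moves --dp '[[-0.004,0,0],[-0.004,0,0],[-0.004,0,0],[-0.003,0,0],[0,0,0]]' --twist '[[0,0,0],[0,0,0],[0,0,0],[0,0,0],[0,0,0]]' --fingers '[1,1,1,1,1]'

```text
time: 31.0
position: [0.5982, -0.0442, 0.083]
tool_rot: [0.038, -3.141, -0.0]
ft_force: [-4.1, -0.1, -6.7]
grip_width: 0.296
grip_force: 45.0
```

Call:
apply_moves --dp '[[-0.003,0,0],[-0.003,0,0],[-0.002,0,0],[0,0,0]]' --twist '[[0,0,0],[0,0,0],[0,0,0],[0,0,0]]' --fingers '[1,1,1,1]'

```text
time: 31.4
position: [0.6057, -0.044, 0.083]
tool_rot: [0.038, -3.14, -0.0]
ft_force: [-5.0, -0.2, -6.9]
grip_width: 0.297
grip_force: 45.0
```

Run:
```python
from h import *
s=ctrl.get_state();print(s["time"],s["ft_force"],s["torque"])
t=get_image("top")[:,:,::-1];cv2.imwrite("pics/t14.png",t)
sd=get_image("side")[:,:,::-1];cv2.imwrite("pics/s14.png",sd)
a=cv2.resize(t[140:250,230:400],None,fx=2.3,fy=2.3,interpolation=cv2.INTER_CUBIC);b=cv2.resize(sd[140:300,330:450],None,fx=3.3,fy=3.3,interpolation=cv2.INTER_CUBIC)
h=min(a.shape[0],b.shape[0]);H=max(a.shape[0],b.shape[0])
p=lambda i:cv2.copyMakeBorder(i,0,H-i.shape[0],0,0,cv2.BORDER_CONSTANT)
c=np.hstack([p(a),p(b)]);print(c.shape);cv2.imwrite("pics/c14.png",c)
```

```text
31.4 [-5.03309161 -0.20283442 -6.86931546] [ 0.07569658  0.97144072 -0.02450119]
(528, 787, 3)
```

View pics/c14.png

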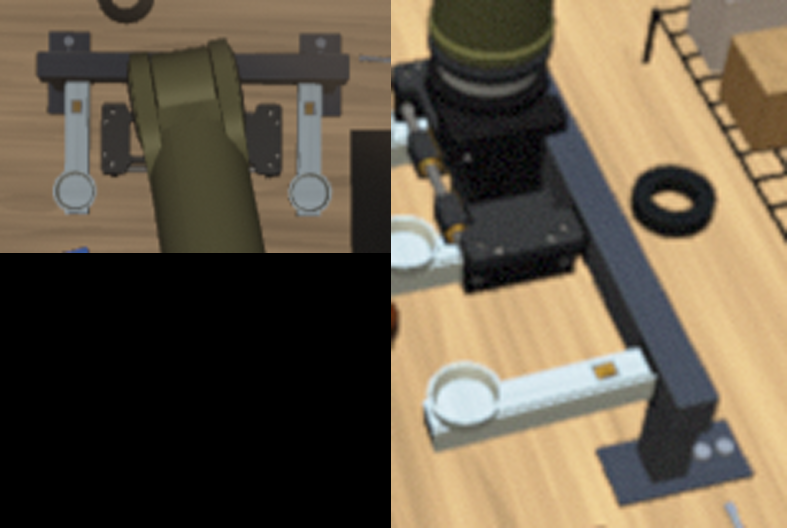

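Arms B and C are both on with brass visible in their slots. Arm A is nearly home, and the −7 N in z says it sits slightly high. I'll lower 1 mm and finish the push.

Call:
apply_moves --dp '[[-0.001,0,0.001],[-0.0015,0,0],[0,0,0],[0,0,0]]' --twist '[[0,0,0],[0,0,0],[0,0,0],[0,0,0]]' --fingers '[1,1,1,1]'

```text
time: 31.9
position: [0.6095, -0.0439, 0.0828]
tool_rot: [-0.038, 3.139, 0.0]
ft_force: [-1.8, -0.3, -6.5]
grip_width: 0.295
grip_force: 45.0
```

Call:
apply_moves --dp '[[-0.001,0,0],[-0.001,0,0],[0,0,0]]' --twist '[[0,0,0],[0,0,0],[0,0,0]]' --fingers '[1,1,1]'

```text
time: 32.2
position: [0.6113, -0.0438, 0.0828]
tool_rot: [-0.038, 3.14, 0.0]
ft_force: [-0.9, -0.1, -5.7]
grip_width: 0.296
grip_force: 45.0
```

Call:
apply_moves --dp '[[-0.001,0,0],[-0.001,0,0],[0,0,0]]' --twist '[[0,0,0],[0,0,0],[0,0,0]]' --fingers '[1,1,1]'

```text
time: 32.5
position: [0.6122, -0.0438, 0.0828]
tool_rot: [0.038, -3.14, 0.0]
ft_force: [-4.8, -0.1, -2.0]
grip_width: 0.299
grip_force: 45.0
```

Call:
apply_moves --dp '[[0,0,0],[0,0,0],[0,0,0],[0,0,0],[0,0,0],[0,0,0],[0,0,-0.03],[0,0,-0.045],[0,0,-0.05],[0,0,-0.05]]' --twist '[[0,0,0],[0,0,0],[0,0,0],[0,0,0],[0,0,0],[0,0,0],[0,0,0],[0,0,0],[0,0,0],[0,0,0]]' --fingers '[0,0,0,0,0,0,0,0,0,0]'

```text
time: 33.5
position: [0.6123, -0.0437, 0.2593]
tool_rot: [0.039, -3.141, 0.0]
ft_force: [1.1, -0.3, -0.3]
grip_width: 0.991
grip_force: 0.0
```

Call:
apply_moves --dp '[[0.033,0.045,0],[0.033,0.045,0],[0.033,0.045,0],[0,0.045,0],[0,0.045,0],[0,0.045,0],[0,0.045,0],[0,0.045,0],[0,0.01,0],[0,0,0]]' --twist '[[0,0,0],[0,0,0],[0,0,0],[0,0,0],[0,0,0],[0,0,0],[0,0,0],[0,0,0],[0,0,0],[0,0,0]]' --fingers '[0,0,0,0,0,0,0,0,0,0]'

```text
time: 34.5
position: [0.514, 0.3124, 0.2573]
tool_rot: [0.046, -3.14, -0.002]
ft_force: [0.6, -0.2, -0.3]
grip_width: 0.999
grip_force: 0.0
```

Run:
```python
from h import *
np.set_printoptions(precision=4,suppress=True)
im=snap("w15");s=ctrl.get_state();T=tool(s);print(s["time"],T.round(4),s["joint_positions"])
t=get_image("top")[:,:,::-1];cv2.imwrite("pics/t15.png",t)
a=cv2.resize(t[145:240,235:395],None,fx=2.4,fy=2.4,interpolation=cv2.INTER_CUBIC)
b=cv2.resize(im[:360,:],None,fx=.65,fy=.65)
H=max(a.shape[0],b.shape[0]);p=lambda i:cv2.copyMakeBorder(i,0,H-i.shape[0],0,0,cv2.BORDER_CONSTANT)
c=np.hstack([p(a),p(b)]);print(a.shape,b.shape,c.shape);cv2.imwrite("pics/c15.png",c)
tc=cam("top")
for q in [(153,202),(203,205),(197,290),(146,287)]: print(atz(tc,q,.04))
```

```text
34.55 [[-0.9997 -0.026  -0.0005  0.515 ]
 [-0.026   0.9997 -0.0006  0.31  ]
 [ 0.0005 -0.0006 -1.      0.2572]
 [ 0.      0.      0.      1.    ]] [ 0.181   0.3356 -0.9615  1.5005  0.2756  1.4496  0.809 ]
(228, 384, 3) (234, 416, 3) (234, 800, 3)
[0.6077 0.3869 0.04  ]
[0.6037 0.2531 0.04  ]
[0.3768 0.2595 0.04  ]
[0.3807 0.3948 0.04  ]
```

View pics/c15.png

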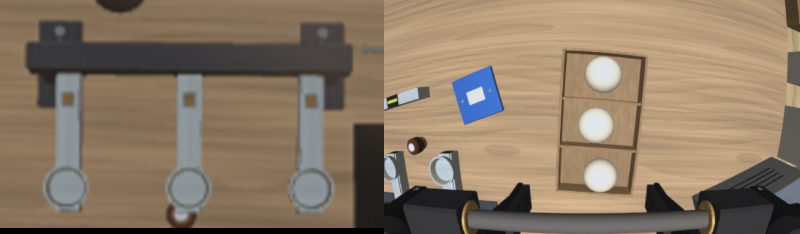

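All three arms have brass showing centred in their slots. The carton with three globes is in the wrist view. I'll measure the globe centres by code.

Run:
```python
from h import *
np.set_printoptions(precision=4,suppress=True)
W=wcam("w15");im=cv2.imread("pics/w15.png");tp=cv2.imread("pics/t15.png");t=cam("top")
def blobs(im,box):
    hsv=cv2.cvtColor(im,cv2.COLOR_BGR2HSV);m=((hsv[...,1]<70)&(hsv[...,2]>130)).astype(np.uint8);k=np.zeros_like(m);k[box]=m[box]
    k=cv2.morphologyEx(k,cv2.MORPH_OPEN,np.ones((3,3),np.uint8))
    n,l,st,c=cv2.connectedComponentsWithStats(k);o=[]
    for i in range(1,n):
        if st[i,4]>120:
            q,r=cv2.minEnclosingCircle(np.argwhere(l==i)[:,::-1].astype(np.float32));o.append((q,r,st[i,4]))
    return sorted(o,key=lambda z:z[0][1])
a=blobs(im,np.s_[70:320,260:410]);b=blobs(tp,np.s_[195:295,140:210])
print(a);print(b)
for A,B in zip(a,b[::-1]): print(atz(W,A[0],.041),atz(t,B[0],.041),tri((W,A[0]),(t,B[0])))
print(np.degrees(np.arctan2(*tool(ctrl.get_state())[[1,0],0])))
```

```text
[((337.0, 114.11764526367188), 28.833532333374023, np.int32(2492)), ((325.74359130859375, 191.9020538330078), 28.17343521118164, np.int32(2477)), ((332.1369934082031, 269.3323974609375), 26.70354461669922, np.int32(2197))]
[((172.88888549804688, 247.5), 9.233858108520508, np.int32(160))]
[0.4145 0.3316 0.041 ] [0.4875 0.3281 0.041 ] (array([0.4523, 0.3078, 0.1813]), np.float64(0.03294606927820496))
-178.66837887835135
```

Run:
```python
from h import *
np.set_printoptions(precision=4,suppress=True)
W=wcam("w15");t=cam("top");s=cam("side")
for a,b,c in [((337,114.1),(169.5,276.5),(254,147)),((325.7,191.9),(173.5,246.3),(282,144)),((332.1,269.3),(171.5,215),(309,137))]:
    print(atz(W,a,.041),atz(t,b,.041),tri((W,a),(t,b),(s,c)))
```

```text
[0.4145 0.3316 0.041 ] [0.4103 0.3336 0.041 ] (array([0.4118, 0.3329, 0.0392]), np.float64(0.002776454013307884))
[0.4946 0.3229 0.041 ] [0.4908 0.3266 0.041 ] (array([0.4924, 0.3244, 0.0418]), np.float64(0.002609418168205292))
[0.5789 0.3331 0.041 ] [0.5742 0.3357 0.041 ] (array([0.5752, 0.3334, 0.0449]), np.float64(0.002157570403526658))
```

Run:
```python
from h import *
np.set_printoptions(precision=4,suppress=True)
t=cam("top");im=cv2.imread("pics/t15.png")
c=cv2.resize(im[200:240,235:395],None,fx=6,fy=6,interpolation=cv2.INTER_CUBIC)
g=cv2.GaussianBlur(cv2.cvtColor(c,cv2.COLOR_BGR2GRAY),(7,7),0)
H=cv2.HoughCircles(g,cv2.HOUGH_GRADIENT,1,150,param1=80,param2=20,minRadius=45,maxRadius=70)
for x,y,r in sorted(H[0].tolist()): print(x,y,r,(x/6+235,y/6+200),atz(t,(x/6+235-.4,y/6+200-.4),.118))
print(atz(t,(313.3,223.3),.118))
```

```text
Traceback (most recent call last):
TypeError: 'NoneType' object is not subscriptable
```

Run:
```python
from h import *
np.set_printoptions(precision=4,suppress=True)
t=cam("top")
for x,y in [(66,187),(188.5,187),(311.5,187.5)]: print(atz(t,(x/2.4+235,y/2.4+145),.118))
```

```text
[0.5531 0.0842 0.118 ]
[ 0.557  -0.0451  0.118 ]
[ 0.5604 -0.1751  0.118 ]
```

Call:
apply_moves --dp '[[0.0212,0.013,0],[0,0,0],[0,0,0]]' --twist '[[0,0,0.054],[0,0,0],[0,0,0]]' --fingers '[0.15,0.15,0.15]' --newtons 12

```text
time: 34.9
position: [0.4947, 0.3205, 0.2579]
tool_rot: [0.048, 3.139, -0.003]
ft_force: [1.0, -0.5, -0.1]
grip_width: 0.868
grip_force: 0.0
```

Run:
```python
from h import *
s=ctrl.get_state();T=tool(s);print(s["time"],T.round(4),s["grip_width"])
for g in ((.4927,.3245),(.5767,.3345),(.4124,.3325)): print((T[:3,:3].T@(np.r_[g,.022]-T[:3,3])).round(4))
```

```text
34.9 [[-0.9995  0.0308  0.0017  0.4947]
 [ 0.0308  0.9995 -0.0016  0.3205]
 [-0.0018 -0.0016 -1.      0.2579]
 [ 0.      0.      0.      1.    ]] 0.8675833155900537
[0.0026 0.0043 0.2358]
[-0.0811  0.0169  0.236 ]
[0.0831 0.0099 0.2357]
```

Call:
apply_moves --dp '[[0.0026,0.004,0.035],[0,0,0.045],[0,0,0.045],[0,0,0.045],[0,0,0.035],[0,0,0.02],[0,0,0.011],[0,0,0],[0,0,0],[0,0,0]]' --twist '[[0,0,0],[0,0,0],[0,0,0],[0,0,0],[0,0,0],[0,0,0],[0,0,0],[0,0,0],[0,0,0],[0,0,0]]' --fingers '[0.15,0.15,0.15,0.15,0.15,0.15,0.15,0.15,0.2,0.24]'

```text
time: 35.9
position: [0.4926, 0.3269, 0.0231]
tool_rot: [0.047, 3.139, 0.002]
ft_force: [-0.2, -0.1, 0.3]
grip_width: 0.788
grip_force: 0.0
```

Call:
apply_moves --dp '[[0,0,0],[0,0,0],[0,0,0],[0,0,0],[0,0,0],[0,0,0],[0,0,0],[0,0,0],[0,0,0],[0,0,0]]' --twist '[[0,0,0],[0,0,0],[0,0,0],[0,0,0],[0,0,0],[0,0,0],[0,0,0],[0,0,0],[0,0,0],[0,0,0]]' --fingers '[0.28,0.32,0.36,0.4,0.5,0.5,0.5,0.5,0.5,0.5]'

```text
time: 36.9
position: [0.4916, 0.3263, 0.0219]
tool_rot: [0.047, 3.141, -0.001]
ft_force: [-1.0, -1.4, 6.3]
grip_width: 0.658
grip_force: 12.0
```

Call:
apply_moves --dp '[[0,0,-0.005],[0,0,-0.01],[0,0,-0.015],[0,0,0],[0,0,0]]' --twist '[[0,0,0],[0,0,0],[0,0,0],[0,0,0],[0,0,0]]' --fingers '[0.5,0.5,0.5,0.5,0.5]'

```text
time: 37.4
position: [0.4917, 0.3267, 0.0523]
tool_rot: [0.047, 3.14, 0.001]
ft_force: [0.3, -0.3, -1.1]
grip_width: 0.66
grip_force: 12.0
```

Run:
```python
from h import *
np.set_printoptions(precision=4,suppress=True)
im=snap("w16");s=ctrl.get_state();T=tool(s);print(s["time"],T.round(4)[:3,3],s["ft_force"],s["grip_width"],s["grip_force"])
W=cam("wrist",s);S=cam("side");c=T[:3,3]+[0,0,.019];print("expect wrist",proj(W,c),"side",proj(S,c))
hsv=cv2.cvtColor(im,cv2.COLOR_BGR2HSV);m=((hsv[...,1]<40)&(hsv[...,2]>150))
for r in range(150,300,12):
    q=np.where(m[r,230:400])[0]+230
    print(r,(int(q.min()),int(q.max()),len(q)) if len(q) else None)
sd=get_image("side")[:,:,::-1];cv2.imwrite("pics/s16.png",sd)
hs=cv2.cvtColor(sd,cv2.COLOR_BGR2HSV);ms=(hs[...,1]<60)&(hs[...,2]>140);x,y=proj(S,c).astype(int)
for r in range(y-22,y+30,4): 
    q=np.where(ms[r,x-30:x+30])[0]+x-30;print("side",r,(int(q.min()),int(q.max()),len(q)) if len(q) else None)
```

```text
37.45 [0.4914 0.3263 0.0517] [ 0.2576  0.8249 -0.4693] 0.658719302367855 11.994649786502123
expect wrist [315.4521 317.872 ] side [280.8012 135.2549]
150 (264, 382, 119)
162 (268, 377, 110)
174 (276, 368, 93)
186 (292, 352, 61)
198 None
210 None
222 None
234 None
246 None
258 None
270 (284, 339, 56)
282 (266, 358, 93)
294 (257, 369, 113)
side 113 None
side 117 None
side 121 None
side 125 None
side 129 (304, 309, 6)
side 133 (301, 309, 9)
side 137 (250, 309, 18)
side 141 (250, 309, 22)
side 145 (250, 263, 14)
side 149 (250, 306, 13)
side 153 (251, 254, 4)
side 157 None
side 161 None
```

The globe is held: the wrist view has it centred at (312,329) with a grip of about 57 mm. I'll lift and carry it above the left cup.

Call:
apply_moves --dp '[[0,0,-0.03],[0,0,-0.04],[0,0,-0.04],[0,0,-0.038],[-0.011,-0.04,0],[-0.011,-0.04,0],[-0.011,-0.04,0],[-0.011,-0.04,0],[-0.011,-0.04,0],[-0.011,-0.04,0]]' --twist '[[0,0,0],[0,0,0],[0,0,0],[0,0,0],[0,0,0],[0,0,0],[0,0,0],[0,0,0],[0,0,0],[0,0,0]]' --fingers '[0.5,0.5,0.5,0.5,0.5,0.5,0.5,0.5,0.5,0.5]'

```text
time: 38.5
position: [0.55, 0.0827, 0.1991]
tool_rot: [-0.047, -3.141, 0.001]
ft_force: [-0.7, -0.5, -1.4]
grip_width: 0.658
grip_force: 12.0
```

Call:
apply_moves --dp '[[0,0,0],[0,0,0],[0,0,0],[0,0,0]]' --twist '[[0,0,0],[0,0,0],[0,0,0],[0,0,0]]' --fingers '[0.5,0.5,0.5,0.5]'

```text
time: 38.9
position: [0.5496, 0.0865, 0.1995]
tool_rot: [-0.042, -3.141, -0.001]
ft_force: [0.6, -0.4, -1.8]
grip_width: 0.659
grip_force: 12.0
```

```bash
cat > pl.py <<'E'
from h import *
import sys
s=ctrl.get_state();T=tool(s);print(s["time"],T[:3,3].round(4),s["ft_force"].round(1),round(s["grip_width"],3),"yaw",np.degrees(np.arctan2(T[1,0],T[0,0])).round(2))
g=[float(v) for v in sys.argv[1:4]];print("delta",(T[:3,:3].T@(np.array(g)-T[:3,3])).round(4))
E
python3 pl.py .552 .0855 .125
python3 - <<'E'
from h import *
im=snap("w17");cv2.imwrite("pics/c17.png",im[:400])
hsv=cv2.cvtColor(im,cv2.COLOR_BGR2HSV);m=((hsv[...,1]<40)&(hsv[...,2]>120))
for r in range(120,330,10):
    d=np.diff(np.r_[0,m[r,180:450].astype(int),0]);a=np.where(d==1)[0]+180;b=np.where(d==-1)[0]+179
    print(r,[(int(x),int(y)) for x,y in zip(a,b) if y-x>3])
E
```

```text
38.9 [0.5496 0.0865 0.1995] [ 0.6 -0.4 -1.8] 0.659 yaw 178.48
delta [-0.0024 -0.0009  0.0745]
120 [(320, 338)]
130 []
140 []
150 []
160 []
170 []
180 []
190 []
200 []
210 [(180, 187)]
220 [(180, 187), (293, 328)]
230 [(291, 333)]
240 [(282, 287), (289, 342)]
250 [(279, 283), (287, 345)]
260 [(279, 304), (327, 345)]
270 [(279, 348)]
280 [(266, 360)]
290 [(259, 369)]
300 [(253, 374)]
310 [(250, 377)]
320 [(248, 378)]
```

Run:
```python
from h import *
W=wcam("w17")
for r in (214,217,220): print(r,atz(W,(312,r),.118))
```

```text
214 [0.52526323 0.08502078 0.118     ]
217 [0.52732189 0.08496289 0.118     ]
220 [0.52938792 0.08490474 0.118     ]
```

View pics/c17.png

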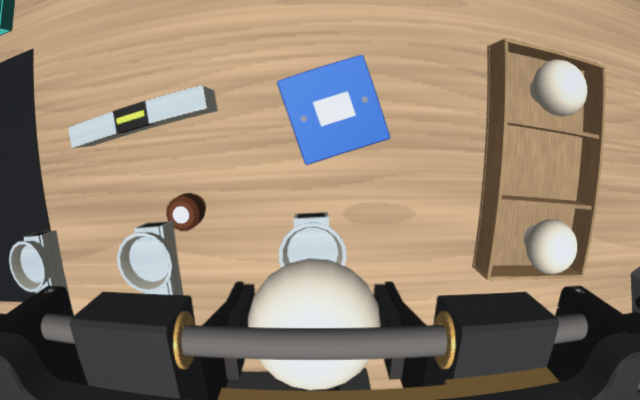

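In the picture the left cup is at (312,250), directly below the held globe at (313,326), aligned to within about 1–2 mm. I'll lower gently.

Call:
apply_moves --dp '[[-0.001,-0.0005,0.015],[0,0,0.02],[0,0,0.015],[0,0,0.01],[0,0,0.006],[0,0,0.003],[0,0,0.002],[0,0,0],[0,0,0]]' --twist '[[0,0,0],[0,0,0],[0,0,0],[0,0,0],[0,0,0],[0,0,0],[0,0,0],[0,0,0],[0,0,0]]' --fingers '[0.5,0.5,0.5,0.5,0.5,0.5,0.5,0.5,0.5]'

```text
time: 39.85
position: [0.5515, 0.0841, 0.129]
tool_rot: [0.047, 3.14, -0.0]
ft_force: [0.6, -0.1, -1.4]
grip_width: 0.654
grip_force: 12.0
```

Call:
apply_moves --dp '[[0,0,0.001],[0,0,0.001],[0,0,0]]' --twist '[[0,0,0],[0,0,0],[0,0,0]]' --fingers '[0.5,0.5,0.5]'

```text
time: 40.15
position: [0.5511, 0.0839, 0.1265]
tool_rot: [0.047, 3.141, -0.0]
ft_force: [-0.3, 0.2, -1.4]
grip_width: 0.66
grip_force: 12.0
```

Call:
apply_moves --dp '[[0,0,0.001],[0,0,0.0005],[0,0,0]]' --twist '[[0,0,0],[0,0,0],[0,0,0]]' --fingers '[0.5,0.5,0.5]'

```text
time: 40.45
position: [0.5511, 0.084, 0.1249]
tool_rot: [-0.047, -3.141, 0.0]
ft_force: [0.4, -0.3, -1.3]
grip_width: 0.653
grip_force: 12.0
```

Call:
apply_moves --dp '[[0,0,0.001],[0,0,0],[0,0,0]]' --twist '[[0,0,0],[0,0,0],[0,0,0]]' --fingers '[0.5,0.5,0.5]'

```text
time: 40.75
position: [0.5511, 0.084, 0.124]
tool_rot: [-0.047, -3.141, 0.0]
ft_force: [-0.3, -0.0, -1.3]
grip_width: 0.658
grip_force: 12.0
```

Call:
apply_moves --dp '[[0,0,0.001],[0,0,0],[0,0,0]]' --twist '[[0,0,0],[0,0,0],[0,0,0]]' --fingers '[0.5,0.5,0.5]'

```text
time: 41.05
position: [0.5511, 0.084, 0.123]
tool_rot: [-0.046, -3.141, 0.0]
ft_force: [-0.2, -1.1, -0.7]
grip_width: 0.658
grip_force: 12.0
```

Call:
apply_moves --dp '[[0,0,0.001],[0,0,0],[0,0,0]]' --twist '[[0,0,0],[0,0,0],[0,0,0]]' --fingers '[0.5,0.5,0.5]'

```text
time: 41.35
position: [0.5511, 0.084, 0.122]
tool_rot: [-0.046, -3.141, 0.0]
ft_force: [-0.2, -0.0, -0.6]
grip_width: 0.655
grip_force: 12.0
```

Call:
apply_moves --dp '[[0,0,0.001],[0,0,0],[0,0,0]]' --twist '[[0,0,0],[0,0,0],[0,0,0]]' --fingers '[0.5,0.5,0.5]'

```text
time: 41.65
position: [0.5511, 0.084, 0.121]
tool_rot: [-0.046, -3.141, 0.0]
ft_force: [-0.7, 0.6, -0.7]
grip_width: 0.656
grip_force: 12.0
```

```bash
python3 pl.py .551 .084 .12
python3 - <<'E'
from h import *
im=snap("w18");cv2.imwrite("pics/s18.png",get_image("side")[:,:,::-1])
S=cam("side");s=ctrl.get_state();c=s["position"]+[0.004,0,.019];print("globe centre in side if ok",proj(S,c),proj(S,[.555,.085,.144]))
sd=cv2.imread("pics/s18.png");hs=cv2.cvtColor(sd,cv2.COLOR_BGR2HSV)
for r in range(125,200,4): print(r,[int(v) for v in hs[r,270:345:4,2]])
E
```

```text
41.65 [0.5511 0.084  0.121 ] [-0.7  0.6 -0.7] 0.656 yaw 178.31
delta [ 0.0001 -0.      0.001 ]
globe centre in side if ok [321.41673179 168.10723764] [321.25300557 166.59074372]
125 [205, 212, 220, 200, 201, 204, 214, 23, 24, 31, 28, 18, 17, 26, 17, 29, 28, 35, 227]
129 [210, 213, 211, 207, 167, 168, 124, 20, 84, 27, 26, 31, 30, 26, 29, 22, 11, 13, 226]
133 [108, 108, 111, 113, 106, 107, 121, 58, 62, 18, 16, 5, 19, 19, 14, 14, 190, 223, 218]
137 [105, 100, 105, 108, 108, 107, 160, 123, 56, 53, 26, 9, 7, 15, 6, 6, 210, 226, 204]
141 [162, 168, 186, 193, 186, 187, 152, 185, 100, 100, 19, 11, 23, 20, 13, 24, 230, 221, 215]
145 [191, 188, 193, 191, 188, 182, 131, 181, 143, 118, 31, 17, 18, 12, 21, 9, 182, 225, 224]
149 [188, 181, 189, 184, 184, 186, 163, 182, 173, 116, 68, 19, 13, 17, 14, 26, 134, 231, 224]
153 [188, 182, 189, 187, 187, 178, 184, 179, 184, 125, 148, 54, 60, 57, 55, 62, 59, 89, 224]
157 [160, 188, 185, 183, 175, 160, 146, 106, 111, 48, 61, 60, 56, 62, 59, 58, 64, 57, 102]
161 [109, 111, 110, 111, 110, 111, 108, 106, 105, 42, 60, 56, 61, 60, 60, 60, 54, 62, 60]
165 [100, 104, 100, 103, 108, 105, 114, 111, 120, 108, 45, 70, 68, 52, 50, 28, 31, 23, 18]
169 [99, 127, 137, 166, 191, 207, 211, 201, 209, 225, 16, 24, 24, 16, 20, 18, 8, 24, 30]
173 [218, 208, 200, 203, 209, 207, 212, 202, 208, 224, 47, 35, 14, 21, 16, 13, 12, 3, 42]
177 [214, 203, 209, 202, 209, 209, 204, 201, 209, 221, 117, 9, 16, 19, 29, 190, 239, 235, 234]
181 [213, 210, 212, 196, 192, 208, 204, 208, 209, 218, 221, 186, 43, 17, 59, 185, 215, 194, 170]
185 [209, 219, 204, 198, 195, 211, 208, 212, 206, 214, 198, 196, 65, 74, 85, 124, 118, 118, 119]
189 [209, 224, 199, 200, 196, 213, 212, 207, 204, 214, 211, 122, 119, 120, 120, 121, 148, 196, 215]
193 [209, 222, 199, 174, 216, 206, 217, 207, 204, 220, 215, 121, 148, 197, 215, 220, 221, 222, 220]
197 [211, 195, 225, 225, 223, 182, 218, 216, 199, 213, 215, 205, 202, 211, 217, 221, 217, 225, 220]
```

Call:
apply_moves --dp '[[0,0,0.001],[0,0,0],[0,0,0]]' --twist '[[0,0,0],[0,0,0],[0,0,0]]' --fingers '[0.5,0.5,0.5]'

```text
time: 42.05
position: [0.5511, 0.084, 0.12]
tool_rot: [-0.046, -3.141, 0.0]
ft_force: [0.1, -0.9, -1.1]
grip_width: 0.657
grip_force: 12.0
```

Call:
apply_moves --dp '[[0,0,0.001],[0,0,0],[0,0,0]]' --twist '[[0,0,0],[0,0,0],[0,0,0]]' --fingers '[0.5,0.5,0.5]'

```text
time: 42.35
position: [0.5511, 0.084, 0.119]
tool_rot: [-0.046, -3.141, 0.0]
ft_force: [-0.2, 0.0, -1.8]
grip_width: 0.655
grip_force: 12.0
```

```bash
python3 pl.py .551 .084 .12
python3 - <<'E'
from h import *
im=snap("w19")
hsv=cv2.cvtColor(im,cv2.COLOR_BGR2HSV);m=((hsv[...,1]<40)&(hsv[...,2]>120))
for n in("w17","w18","w19"):
  im=cv2.imread(f"pics/{n}.png");hsv=cv2.cvtColor(im,cv2.COLOR_BGR2HSV);m=((hsv[...,1]<45)&(hsv[...,2]>120))
  for r in range(180,330,10):
    d=np.diff(np.r_[0,m[r,180:450].astype(int),0]);a=np.where(d==1)[0]+180;b=np.where(d==-1)[0]+179
    print(n,r,[(int(x),int(y)) for x,y in zip(a,b) if y-x>3])
E
```

```text
42.35 [0.5511 0.084  0.119 ] [-0.2  0.  -1.8] 0.655 yaw 178.31
delta [ 0.0001 -0.     -0.001 ]
w17 180 []
w17 190 []
w17 200 []
w17 210 [(180, 187)]
w17 220 [(180, 187), (293, 328)]
w17 230 [(291, 334)]
w17 240 [(282, 287), (289, 342)]
w17 250 [(279, 283), (287, 345)]
w17 260 [(278, 304), (327, 345)]
w17 270 [(279, 348)]
w17 280 [(266, 360)]
w17 290 [(258, 369)]
w17 300 [(253, 374)]
w17 310 [(250, 377)]
w17 320 [(248, 378)]
w18 180 []
w18 190 []
w18 200 []
w18 210 []
w18 220 []
w18 230 []
w18 240 []
w18 250 [(290, 338)]
w18 260 [(291, 296), (299, 303), (328, 338)]
w18 270 [(279, 347)]
w18 280 [(266, 360)]
w18 290 [(258, 369)]
w18 300 [(253, 374)]
w18 310 [(250, 377)]
w18 320 [(248, 378)]
w19 180 []
w19 190 []
w19 200 []
w19 210 []
w19 220 []
w19 230 []
w19 240 []
w19 250 [(289, 339)]
w19 260 [(290, 300), (334, 339)]
w19 270 [(279, 348)]
w19 280 [(266, 360)]
w19 290 [(258, 369)]
w19 300 [(253, 374)]
w19 310 [(250, 377)]
w19 320 [(248, 378)]
```

The globe sits steady in the grip. The arm's clearance on the stub lets its cup hang up to 5 mm low, so I'll continue down in 1 mm steps until there is contact.

Call:
apply_moves --dp '[[0,0,0.001],[0,0,0],[0,0,0]]' --twist '[[0,0,0],[0,0,0],[0,0,0]]' --fingers '[0.5,0.5,0.5]'

```text
time: 42.7
position: [0.5512, 0.0841, 0.1184]
tool_rot: [0.046, 3.141, -0.0]
ft_force: [-1.0, -0.4, 3.6]
grip_width: 0.656
grip_force: 12.0
```

Call:
apply_moves --dp '[[0,0,0.001],[0,0,0],[0,0,0]]' --twist '[[0,0,0],[0,0,0],[0,0,0]]' --fingers '[0.5,0.5,0.5]'

```text
time: 43.0
position: [0.5514, 0.0841, 0.118]
tool_rot: [0.046, 3.141, -0.001]
ft_force: [-3.6, 0.6, 8.0]
grip_width: 0.657
grip_force: 12.0
```

```bash
python3 pl.py .551 .084 .12
python3 - <<'E'
from h import *
s=ctrl.get_state();W=wcam("w19");S=cam("side")
# cup rim low-hanging hypotheses seen in w19, and grey profile down the centre column
im=cv2.imread("pics/w19.png");print([(r,int(im[r,313].mean())) for r in range(215,275,3)])
for dz in(0,-.005):
  for x in(.525,.5305,.5365): print(dz,x,"rim/end",proj(W,[x,.0845,.118+dz]).round(1),proj(W,[x,.0845,.103+dz]).round(1))
c=[c.round(1) for c in (proj(W,[.5555,.0845+d,.118]) for d in(-.0245,.0245))];print(c)
print([(k,[int(v) for v in im[262,k]]) for k in range(250,380,6)])
E
```

```text
43.0 [0.5514 0.0841 0.118 ] [-3.6  0.6  8. ] 0.657 yaw 178.31
delta [ 0.0003 -0.0002 -0.002 ]
[(215, 164), (218, 174), (221, 176), (224, 175), (227, 175), (230, 174), (233, 168), (236, 170), (239, 52), (242, 20), (245, 22), (248, 133), (251, 207), (254, 207), (257, 89), (260, 107), (263, 132), (266, 150), (269, 166), (272, 177)]
0 0.525 rim/end [314.8 246.7] [314.7 237.8]
0 0.5305 rim/end [315.1 258. ] [315.1 248.4]
0 0.5365 rim/end [315.5 270.1] [315.4 259.7]
-0.005 0.525 rim/end [314.7 243.6] [314.7 235.2]
-0.005 0.5305 rim/end [315.1 254.6] [315.1 245.5]
-0.005 0.5365 rim/end [315.4 266.5] [315.4 256.5]
[array([266.6, 307.4]), array([366.6, 304.8])]
[(250, [130, 164, 194]), (256, [131, 164, 195]), (262, [131, 165, 194]), (268, [130, 164, 195]), (274, [131, 165, 194]), (280, [132, 166, 196]), (286, [131, 164, 195]), (292, [165, 160, 153]), (298, [99, 107, 111]), (304, [114, 124, 129]), (310, [121, 131, 137]), (316, [116, 126, 132]), (322, [111, 121, 126]), (328, [107, 115, 121]), (334, [117, 121, 121]), (340, [133, 157, 177]), (346, [133, 168, 198]), (352, [133, 167, 198]), (358, [133, 168, 199]), (364, [133, 169, 200]), (370, [132, 168, 198]), (376, [133, 168, 199])]
```

Contact at 8 N: the foot is at about 0.100 m, well below the rim, so the globe is inside the cup. I'll ease off, release and lift.

Call:
apply_moves --dp '[[0,0,-0.001],[0,0,0],[0,0,0],[0,0,0],[0,0,0],[0,0,0],[0,0,0],[0,0,-0.01],[0,0,-0.02],[0,0,-0.04]]' --twist '[[0,0,0],[0,0,0],[0,0,0],[0,0,0],[0,0,0],[0,0,0],[0,0,0],[0,0,0],[0,0,0],[0,0,0]]' --fingers '[0.4,0.3,0.25,0.2,0.15,0.15,0.15,0.15,0.15,0.15]'

```text
time: 44.0
position: [0.5493, 0.0835, 0.1869]
tool_rot: [-0.046, -3.136, 0.0]
ft_force: [0.0, -0.9, 0.3]
grip_width: 0.854
grip_force: 0.0
```

Call:
apply_moves --dp '[[0,0,-0.03],[0.01,0.04,-0.03],[0.01,0.04,0],[0.01,0.04,0],[0.01,0.04,0],[0.01,0.04,0],[0.005,0.04,0],[0,0,0],[0,0,0],[0,0,0]]' --twist '[[0,0,0],[0,0,0],[0,0,0],[0,0,0],[0,0,0],[0,0,0],[0,0,0],[0,0,0],[0,0,0],[0,0,0]]' --fingers '[0.15,0.15,0.15,0.15,0.15,0.15,0.15,0.15,0.15,0.15]'

```text
time: 45.0
position: [0.5042, 0.3234, 0.2476]
tool_rot: [0.049, 3.141, -0.002]
ft_force: [-0.3, -0.8, 0.1]
grip_width: 0.85
grip_force: 0.0
```

```bash
python3 pl.py .5767 .3345 .022
python3 - <<'E'
from h import *
np.set_printoptions(precision=4,suppress=True)
im=snap("w20");W=wcam("w20")
tp=get_image("top")[:,:,::-1];sd=get_image("side")[:,:,::-1];cv2.imwrite("pics/t20.png",tp);cv2.imwrite("pics/s20.png",sd)
def blobs(im,x0,x1,y0,y1,amin,V=150):
    hsv=cv2.cvtColor(im,cv2.COLOR_BGR2HSV);m=((hsv[...,1]<60)&(hsv[...,2]>V)).astype(np.uint8)[y0:y1,x0:x1]
    m=cv2.morphologyEx(m,cv2.MORPH_OPEN,np.ones((5,5),np.uint8));n,l,st,c=cv2.connectedComponentsWithStats(m)
    for i in range(1,n):
        if st[i,4]>amin:
            q,r=cv2.minEnclosingCircle(np.argwhere(l==i)[:,::-1].astype(np.float32));yield (round(q[0]+x0,1),round(q[1]+y0,1)),round(r,1),int(st[i,4])
print("wrist");[print(b,atz(W,b[0],.041)) for b in blobs(im,0,640,0,330,800)]
t=cam("top");S=cam("side")
print("expected globe px top",proj(t,[.5555,.085,.14]),"side",proj(S,[.5555,.085,.14]))
print("top",list(blobs(tp,230,300,190,250,40,130)));print("side",list(blobs(sd,280,360,130,210,40,130)))
E
```

```text
45.0 [0.5042 0.3234 0.2476] [-0.3 -0.8  0.1] 0.85 yaw 178.21
delta [-0.072   0.0136  0.2256]
wrist
((320.9, 121.6), 29.2, 2515) [0.4141 0.3318 0.041 ]
((326.8, 280.6), 26.6, 2115) [0.5797 0.3335 0.041 ]
expected globe px top [261.2952 221.1219] side [321.4715 167.8178]
top [((262.5, 200.7), 11.2, 215), ((261.1, 223.7), 10.4, 337)]
side [((308.7, 136.6), 9.4, 234), ((318.8, 168.9), 11.6, 384), ((342.0, 176.0), 13.9, 231)]
```

The globe shows in the left cup (top (261,224), side (319,169), close to the expected pixels). Next is the globe at x = 0.578.

Call:
apply_moves --dp '[[-0.037,0.0068,0],[-0.036,0.0068,0],[0,0,0.035],[0,0,0.045],[0,0,0.045],[0,0,0.04],[0,0,0.03],[0,0,0.02],[0,0,0.0105],[0,0,0]]' --twist '[[0,0,0],[0,0,0],[0,0,0],[0,0,0],[0,0,0],[0,0,0],[0,0,0],[0,0,0],[0,0,0],[0,0,0]]' --fingers '[0.15,0.15,0.15,0.15,0.15,0.15,0.15,0.15,0.15,0.2]'

```text
time: 46.15
position: [0.5766, 0.3346, 0.0206]
tool_rot: [-0.049, -3.139, 0.002]
ft_force: [-0.3, -0.1, -0.0]
grip_width: 0.827
grip_force: 0.0
```

Call:
apply_moves --dp '[[0,0,0],[0,0,0],[0,0,0],[0,0,0],[0,0,0],[0,0,0],[0,0,0],[0,0,0],[0,0,0],[0,0,0]]' --twist '[[0,0,0],[0,0,0],[0,0,0],[0,0,0],[0,0,0],[0,0,0],[0,0,0],[0,0,0],[0,0,0],[0,0,0]]' --fingers '[0.24,0.28,0.32,0.36,0.4,0.5,0.5,0.5,0.5,0.5]'

```text
time: 47.15
position: [0.5773, 0.3363, 0.0228]
tool_rot: [0.047, 3.14, -0.0]
ft_force: [-0.0, -0.6, 6.7]
grip_width: 0.662
grip_force: 12.0
```

Call:
apply_moves --dp '[[0,0,-0.005],[0,0,-0.01],[0,0,-0.02],[0,0,-0.04],[0,0,-0.04],[0,0,-0.04],[0,0,-0.023],[0,0,0],[0,0,0]]' --twist '[[0,0,0],[0,0,0],[0,0,0],[0,0,0],[0,0,0],[0,0,0],[0,0,0],[0,0,0],[0,0,0]]' --fingers '[0.5,0.5,0.5,0.5,0.5,0.5,0.5,0.5,0.5]'

```text
time: 48.05
position: [0.5766, 0.3363, 0.2]
tool_rot: [0.046, 3.141, -0.0]
ft_force: [0.6, -0.1, -2.1]
grip_width: 0.656
grip_force: 12.0
```

```bash
cat > held.py <<'E'
from h import *
import sys
im=snap(sys.argv[1]);hsv=cv2.cvtColor(im,cv2.COLOR_BGR2HSV);m=((hsv[...,1]<45)&(hsv[...,2]>120))
L=[];X=[];D=[]
for r in range(275,322,3):
    q=np.where(m[r,235:395])[0]+235
    if len(q)>20: L.append((r,(q.max()-q.min()+1)/2));X.append((q.max()+q.min())/2)
L=np.array(L);A=np.c_[2*L[:,0],np.ones(len(L))];b=L[:,1]**2+L[:,0]**2
yc,k=np.linalg.lstsq(A,b,rcond=None)[0];rad=np.sqrt(k+yc*yc)
a=(yc-243)/371.65+.289;rng=.029/np.sin(rad/371.65/1.008)
print("row",round(yc,1),"r",round(rad,1),"col",np.mean(X).round(1),"tool x of globe",round(.0796-rng*np.sin(a),4),"z above TCP",round(.162-rng*np.cos(a),4))
E
python3 pl.py .5565 -.0455 .2; python3 held.py w21
python3 - <<'E'
from h import *
t,S=cam("top"),cam("side");print(tri((t,(261.1,223.7)),(S,(318.8,168.9))))
E
```

```text
48.05 [0.5766 0.3363 0.2   ] [ 0.6 -0.1 -2.1] 0.656 yaw 178.32
delta [ 0.0089 -0.3822 -0.    ]
row 320.7 r 65.9 col 313.6 tool x of globe 0.0004 z above TCP 0.0164
(array([0.54910603, 0.085552  , 0.13746481]), np.float64(0.00015458282601960908))
```

Call:
apply_moves --dp '[[0.0007,-0.0382,-0.02],[0.0007,-0.0382,0],[0.0007,-0.0382,0],[0.0007,-0.0382,0],[0.0007,-0.0382,0],[0.0007,-0.0382,0],[0.0007,-0.0382,0],[0.0007,-0.0382,0],[0.0007,-0.0382,0],[0.0005,-0.0382,0]]' --twist '[[0,0,0],[0,0,0],[0,0,0],[0,0,0],[0,0,0],[0,0,0],[0,0,0],[0,0,0],[0,0,0],[0,0,0]]' --fingers '[0.5,0.5,0.5,0.5,0.5,0.5,0.5,0.5,0.5,0.5]'

```text
time: 49.1
position: [0.5573, -0.0472, 0.2181]
tool_rot: [-0.047, -3.138, -0.001]
ft_force: [0.8, -1.0, -1.2]
grip_width: 0.661
grip_force: 12.0
```

Call:
apply_moves --dp '[[0,0,0.02],[0,0,0],[0,0,0],[0,0,0]]' --twist '[[0,0,0],[0,0,0],[0,0,0],[0,0,0]]' --fingers '[0.5,0.5,0.5,0.5]'

```text
time: 49.5
position: [0.5588, -0.0438, 0.2001]
tool_rot: [-0.043, -3.141, -0.001]
ft_force: [-0.2, 0.7, -0.2]
grip_width: 0.659
grip_force: 12.0
```

```bash
python3 pl.py .5585 -.0449 .12; python3 held.py w22
python3 - <<'E'
from h import *
W=wcam("w22")
for n in ("w17","w22"):
  im=cv2.imread(f"pics/{n}.png");print(n,[(r,int(im[r,309:317].mean())) for r in range(190,275,3)])
  for r in (235,245,252): print(r,[int(v) for v in im[r,262:366:4].mean(1)])
E
```

```text
49.5 [ 0.5588 -0.0438  0.2001] [-0.2  0.7 -0.2] 0.659 yaw 178.45
delta [ 0.0002 -0.0012  0.0801]
row 320.2 r 65.8 col 313.7 tool x of globe 0.0005 z above TCP 0.016
w17 [(190, 170), (193, 174), (196, 167), (199, 166), (202, 178), (205, 178), (208, 178), (211, 172), (214, 35), (217, 127), (220, 212), (223, 204), (226, 190), (229, 211), (232, 214), (235, 222), (238, 218), (241, 217), (244, 214), (247, 214), (250, 211), (253, 212), (256, 213), (259, 125), (262, 128), (265, 146), (268, 163), (271, 175), (274, 187)]
235 [165, 166, 166, 167, 167, 168, 195, 193, 191, 222, 223, 222, 222, 223, 222, 222, 223, 208, 184, 205, 168, 169, 169, 169, 168, 169]
245 [173, 172, 173, 173, 173, 210, 110, 214, 214, 213, 213, 214, 213, 214, 214, 213, 214, 214, 214, 128, 211, 169, 170, 169, 169, 169]
252 [171, 171, 173, 173, 182, 190, 118, 211, 211, 211, 212, 212, 211, 212, 212, 212, 212, 213, 212, 153, 183, 184, 176, 176, 176, 175]
w22 [(190, 84), (193, 122), (196, 156), (199, 165), (202, 153), (205, 79), (208, 77), (211, 215), (214, 209), (217, 194), (220, 212), (223, 215), (226, 224), (229, 221), (232, 220), (235, 217), (238, 217), (241, 214), (244, 214), (247, 215), (250, 218), (253, 208), (256, 113), (259, 139), (262, 158), (265, 173), (268, 186), (271, 198), (274, 207)]
235 [177, 177, 176, 177, 177, 214, 116, 216, 218, 217, 217, 218, 217, 217, 217, 217, 217, 217, 217, 131, 214, 170, 170, 172, 172, 172]
245 [177, 177, 179, 179, 189, 195, 121, 214, 214, 214, 215, 214, 215, 215, 215, 215, 216, 217, 215, 171, 172, 196, 176, 177, 178, 178]
252 [179, 180, 180, 181, 192, 194, 122, 215, 219, 219, 219, 218, 218, 218, 219, 219, 218, 217, 218, 141, 190, 195, 180, 182, 181, 182]
```

Call:
apply_moves --dp '[[-0.0005,-0.0012,0.015],[0,0,0.02],[0,0,0.015],[0,0,0.01],[0,0,0.007],[0,0,0.004],[0,0,0.002],[0,0,0],[0,0,0]]' --twist '[[0,0,0],[0,0,0],[0,0,0],[0,0,0],[0,0,0],[0,0,0],[0,0,0],[0,0,0],[0,0,0]]' --fingers '[0.5,0.5,0.5,0.5,0.5,0.5,0.5,0.5,0.5]'

```text
time: 50.45
position: [0.5596, -0.0467, 0.1275]
tool_rot: [0.047, 3.14, -0.0]
ft_force: [0.2, -0.0, -0.1]
grip_width: 0.659
grip_force: 12.0
```

Call:
apply_moves --dp '[[0,0,0.001],[0,0,0.001],[0,0,0]]' --twist '[[0,0,0],[0,0,0],[0,0,0]]' --fingers '[0.5,0.5,0.5]'

```text
time: 50.75
position: [0.5591, -0.0467, 0.1249]
tool_rot: [-0.047, -3.141, 0.0]
ft_force: [-1.4, -0.5, -1.1]
grip_width: 0.661
grip_force: 12.0
```

Call:
apply_moves --dp '[[0,0,0.001],[0,0,0.001],[0,0,0]]' --twist '[[0,0,0],[0,0,0],[0,0,0]]' --fingers '[0.5,0.5,0.5]'

```text
time: 51.05
position: [0.5591, -0.0467, 0.1228]
tool_rot: [-0.047, -3.141, 0.0]
ft_force: [-0.9, -0.3, -0.6]
grip_width: 0.659
grip_force: 12.0
```

Call:
apply_moves --dp '[[0,0.001,0.001],[0,0,0.001],[0,0,0]]' --twist '[[0,0,0],[0,0,0],[0,0,0]]' --fingers '[0.5,0.5,0.5]'

```text
time: 51.35
position: [0.5591, -0.0456, 0.1208]
tool_rot: [-0.046, -3.141, 0.0]
ft_force: [0.0, 0.2, -1.2]
grip_width: 0.657
grip_force: 12.0
```

Call:
apply_moves --dp '[[0,0,0.001],[0,0,0],[0,0,0]]' --twist '[[0,0,0],[0,0,0],[0,0,0]]' --fingers '[0.5,0.5,0.5]'

```text
time: 51.65
position: [0.5592, -0.0456, 0.12]
tool_rot: [0.046, 3.141, -0.0]
ft_force: [0.1, -0.5, -0.4]
grip_width: 0.656
grip_force: 12.0
```

Call:
apply_moves --dp '[[0,0,0.001],[0,0,0],[0,0,0]]' --twist '[[0,0,0],[0,0,0],[0,0,0]]' --fingers '[0.5,0.5,0.5]'

```text
time: 51.95
position: [0.5594, -0.0456, 0.1194]
tool_rot: [0.046, 3.141, -0.001]
ft_force: [-2.2, 0.1, 4.8]
grip_width: 0.66
grip_force: 12.0
```

Call:
apply_moves --dp '[[0,0,-0.0005],[0,0,0],[0,0,0],[0,0,0],[0,0,0],[0,0,0],[0,0,0],[0,0,-0.01],[0,0,-0.02],[0,0,-0.04]]' --twist '[[0,0,0],[0,0,0],[0,0,0],[0,0,0],[0,0,0],[0,0,0],[0,0,0],[0,0,0],[0,0,0],[0,0,0]]' --fingers '[0.4,0.3,0.25,0.2,0.15,0.15,0.15,0.15,0.15,0.15]'

```text
time: 52.95
position: [0.5573, -0.0457, 0.1883]
tool_rot: [-0.046, -3.136, -0.002]
ft_force: [1.2, 0.4, -1.0]
grip_width: 0.85
grip_force: 0.0
```

Call:
apply_moves --dp '[[0,0,-0.04],[0.0175,0.0415,-0.02],[0.0175,0.0415,0],[0.0175,0.0415,0],[0.0175,0.0415,0],[0.0175,0.0415,0],[0.0175,0.0415,0],[0.0175,0.0415,0],[0.0175,0.0415,0],[0.0175,0.0415,0]]' --twist '[[0,0,0],[0,0,0],[0,0,0],[0,0,0],[0,0,0],[0,0,0],[0,0,0],[0,0,0],[0,0,0],[0,0,0]]' --fingers '[0.15,0.15,0.15,0.15,0.15,0.15,0.15,0.15,0.15,0.15]'

```text
time: 53.95
position: [0.4122, 0.3339, 0.2505]
tool_rot: [0.047, 3.139, -0.001]
ft_force: [0.7, -0.5, 0.3]
grip_width: 0.851
grip_force: 0.0
```

Call:
apply_moves --dp '[[0,0,0],[0,0,0],[0,0,0]]' --twist '[[0,0,0],[0,0,0],[0,0,0]]' --fingers '[0.15,0.15,0.15]'

```text
time: 54.25
position: [0.4137, 0.3313, 0.2496]
tool_rot: [0.049, 3.141, -0.001]
ft_force: [0.7, -0.1, 0.0]
grip_width: 0.849
grip_force: 0.0
```

```bash
python3 pl.py .4125 .3325 .022
cat > chk.py <<'E'
from h import *
import sys
np.set_printoptions(precision=4,suppress=True)
tp=get_image("top")[:,:,::-1];sd=get_image("side")[:,:,::-1];t=cam("top");S=cam("side")
def blobs(im,c,w,V):
    x0,y0=int(c[0])-w,int(c[1])-w
    hsv=cv2.cvtColor(im,cv2.COLOR_BGR2HSV);m=((hsv[...,1]<45)&(hsv[...,2]>V)).astype(np.uint8)[y0:y0+2*w,x0:x0+2*w]
    m=cv2.morphologyEx(m,cv2.MORPH_OPEN,np.ones((7,7),np.uint8));n,l,st,cc=cv2.connectedComponentsWithStats(m)
    return [((round(cc[i][0]+x0,1),round(cc[i][1]+y0,1)),int(st[i,4])) for i in range(1,n) if st[i,4]>60]
for n,p in (("L",(.5535,.0852,.139)),("M",(.557,-.0449,.139)),("R",(.5605,-.1756,.139))):
    print(n,"exp",proj(t,p).round(1),proj(S,p).round(1),blobs(tp,proj(t,p),16,140),blobs(sd,proj(S,p),22,150))
E
python3 chk.py
```

```text
54.25 [0.4137 0.3313 0.2496] [ 0.7 -0.1  0. ] 0.849 yaw 178.21
delta [0.0013 0.0014 0.2276]
L exp [261.2 222. ] [320.7 168.2] [((np.float64(263.0), np.float64(208.0)), 63), ((np.float64(261.0), np.float64(223.8)), 304)] [((np.float64(318.6), np.float64(167.6)), 341), ((np.float64(335.7), np.float64(178.3)), 93)]
M exp [313.3 222.1] [335.3 205.7] [((np.float64(313.5), np.float64(222.6)), 286)] [((np.float64(334.2), np.float64(205.2)), 404), ((np.float64(350.7), np.float64(215.6)), 106)]
R exp [365.6 222.3] [352.8 250.1] [((np.float64(364.5), np.float64(210.0)), 72), ((np.float64(364.0), np.float64(223.6)), 123)] [((np.float64(352.3), np.float64(259.1)), 261), ((np.float64(367.6), np.float64(259.1)), 125)]
```

Globes L and M stand in their cups: M is within about 1 mm of the expected position, L about 4 mm off along x, and both are in tolerance. Now the third.

Call:
apply_moves --dp '[[0.0013,0.0014,0.035],[0,0,0.045],[0,0,0.045],[0,0,0.04],[0,0,0.03],[0,0,0.02],[0,0,0.0125],[0,0,0],[0,0,0],[0,0,0]]' --twist '[[0,0,0],[0,0,0],[0,0,0],[0,0,0],[0,0,0],[0,0,0],[0,0,0],[0,0,0],[0,0,0],[0,0,0]]' --fingers '[0.15,0.15,0.15,0.15,0.15,0.15,0.15,0.15,0.2,0.24]'

```text
time: 55.35
position: [0.4127, 0.3343, 0.0233]
tool_rot: [0.048, 3.139, 0.002]
ft_force: [-0.4, -0.2, 0.6]
grip_width: 0.787
grip_force: 0.0
```

Call:
apply_moves --dp '[[0,0,0],[0,0,0],[0,0,0],[0,0,0],[0,0,0],[0,0,0],[0,0,0],[0,0,0],[0,0,0],[0,0,0]]' --twist '[[0,0,0],[0,0,0],[0,0,0],[0,0,0],[0,0,0],[0,0,0],[0,0,0],[0,0,0],[0,0,0],[0,0,0]]' --fingers '[0.28,0.32,0.36,0.4,0.5,0.5,0.5,0.5,0.5,0.5]'

```text
time: 56.35
position: [0.4118, 0.3338, 0.0223]
tool_rot: [0.047, 3.141, -0.0]
ft_force: [-0.3, -2.3, 3.9]
grip_width: 0.655
grip_force: 12.0
```

Call:
apply_moves --dp '[[0,0,-0.005],[0,0,-0.01],[0,0,-0.02],[0,0,-0.04],[0,0,-0.04],[0,0,-0.04],[0,0,-0.043],[0,0,0],[0,0,0]]' --twist '[[0,0,0],[0,0,0],[0,0,0],[0,0,0],[0,0,0],[0,0,0],[0,0,0],[0,0,0],[0,0,0]]' --fingers '[0.5,0.5,0.5,0.5,0.5,0.5,0.5,0.5,0.5]'

```text
time: 57.25
position: [0.4118, 0.3341, 0.2208]
tool_rot: [0.046, 3.139, 0.001]
ft_force: [-0.2, -0.3, -1.2]
grip_width: 0.659
grip_force: 12.0
```

```bash
python3 pl.py .5625 -.1757 .22; python3 held.py w23
```

```text
57.25 [0.4118 0.3341 0.2208] [-0.2 -0.3 -1.2] 0.659 yaw 178.31
delta [-0.1657 -0.5052  0.0009]
row 324.9 r 65.6 col 313.4 tool x of globe -0.0016 z above TCP 0.0166
```

Call:
apply_moves --dp '[[-0.0137,-0.0421,0],[-0.0137,-0.0421,0],[-0.0137,-0.0421,0],[-0.0137,-0.0421,0],[-0.0137,-0.0421,0],[-0.0137,-0.0421,0],[-0.0137,-0.0421,0],[-0.0137,-0.0421,0],[-0.0137,-0.0421,0],[-0.0137,-0.0421,0]]' --twist '[[0,0,0],[0,0,0],[0,0,0],[0,0,0],[0,0,0],[0,0,0],[0,0,0],[0,0,0],[0,0,0],[0,0,0]]' --fingers '[0.5,0.5,0.5,0.5,0.5,0.5,0.5,0.5,0.5,0.5]'

```text
time: 58.3
position: [0.5351, -0.0927, 0.2179]
tool_rot: [-0.046, -3.138, -0.001]
ft_force: [0.4, 1.2, -0.5]
grip_width: 0.658
grip_force: 12.0
```

Call:
apply_moves --dp '[[-0.0137,-0.0421,0],[-0.0137,-0.0421,0],[0,0,0.02],[0,0,0],[0,0,0],[0,0,0]]' --twist '[[0,0,0],[0,0,0],[0,0,0],[0,0,0],[0,0,0],[0,0,0]]' --fingers '[0.5,0.5,0.5,0.5,0.5,0.5]'

```text
time: 58.9
position: [0.561, -0.1742, 0.2002]
tool_rot: [-0.042, -3.141, -0.0]
ft_force: [0.3, 0.2, -0.7]
grip_width: 0.653
grip_force: 12.0
```

```bash
python3 pl.py .561 -.1757 .12; python3 held.py w24
python3 - <<'E'
from h import *
im=cv2.imread("pics/w24.png");print([(r,int(im[r,309:317].mean())) for r in range(190,265,3)])
for r in (235,245,252): print(r,[int(v) for v in im[r,262:366:4].mean(1)])
E
```

```text
58.9 [ 0.561  -0.1742  0.2002] [ 0.3  0.2 -0.7] 0.653 yaw 178.46
delta [-0.     -0.0015  0.0802]
row 324.5 r 66.0 col 313.9 tool x of globe -0.0009 z above TCP 0.0175
[(190, 177), (193, 179), (196, 186), (199, 187), (202, 184), (205, 162), (208, 40), (211, 226), (214, 209), (217, 232), (220, 217), (223, 227), (226, 234), (229, 233), (232, 232), (235, 231), (238, 229), (241, 229), (244, 228), (247, 228), (250, 230), (253, 231), (256, 229), (259, 129), (262, 147)]
235 [175, 175, 175, 173, 172, 227, 133, 228, 231, 231, 231, 231, 231, 231, 231, 231, 231, 230, 229, 143, 227, 188, 188, 189, 189, 189]
245 [171, 169, 169, 178, 201, 202, 132, 227, 227, 228, 228, 228, 228, 228, 228, 228, 228, 228, 229, 172, 202, 199, 186, 186, 187, 187]
252 [196, 197, 196, 196, 215, 195, 133, 229, 230, 231, 230, 231, 231, 231, 232, 231, 231, 231, 231, 154, 210, 202, 189, 189, 190, 189]
```

Call:
apply_moves --dp '[[0,-0.0005,0.015],[0,0,0.02],[0,0,0.015],[0,0,0.01],[0,0,0.007],[0,0,0.004],[0,0,0.002],[0,0,0.001],[0,0,0.001],[0,0,0]]' --twist '[[0,0,0],[0,0,0],[0,0,0],[0,0,0],[0,0,0],[0,0,0],[0,0,0],[0,0,0],[0,0,0],[0,0,0]]' --fingers '[0.5,0.5,0.5,0.5,0.5,0.5,0.5,0.5,0.5,0.5]'

```text
time: 59.95
position: [0.5611, -0.1766, 0.1252]
tool_rot: [0.047, 3.141, -0.0]
ft_force: [-0.2, -0.5, -0.5]
grip_width: 0.656
grip_force: 12.0
```

Call:
apply_moves --dp '[[0,0,0.001],[0,0,0.001],[0,0,0]]' --twist '[[0,0,0],[0,0,0],[0,0,0]]' --fingers '[0.5,0.5,0.5]'

```text
time: 60.25
position: [0.5608, -0.1766, 0.1228]
tool_rot: [-0.047, -3.141, 0.0]
ft_force: [0.5, -0.1, -1.2]
grip_width: 0.655
grip_force: 12.0
```

Call:
apply_moves --dp '[[0,0,0.001],[0,0,0.001],[0,0,0]]' --twist '[[0,0,0],[0,0,0],[0,0,0]]' --fingers '[0.5,0.5,0.5]'

```text
time: 60.55
position: [0.5608, -0.1765, 0.1208]
tool_rot: [-0.046, -3.141, -0.0]
ft_force: [-0.6, -0.1, -1.4]
grip_width: 0.655
grip_force: 12.0
```

Call:
apply_moves --dp '[[0,0,0.001],[0,0,0],[0,0,0]]' --twist '[[0,0,0],[0,0,0],[0,0,0]]' --fingers '[0.5,0.5,0.5]'

```text
time: 60.85
position: [0.5609, -0.1765, 0.1199]
tool_rot: [-0.046, -3.141, 0.0]
ft_force: [0.1, -0.4, -1.2]
grip_width: 0.657
grip_force: 12.0
```

Call:
apply_moves --dp '[[0,0,0.001],[0,0,0],[0,0,0]]' --twist '[[0,0,0],[0,0,0],[0,0,0]]' --fingers '[0.5,0.5,0.5]'

```text
time: 61.15
position: [0.561, -0.1766, 0.1192]
tool_rot: [0.046, 3.141, -0.0]
ft_force: [-0.8, -0.0, 1.2]
grip_width: 0.652
grip_force: 12.0
```

Call:
apply_moves --dp '[[0,0,0.001],[0,0,0],[0,0,0]]' --twist '[[0,0,0],[0,0,0],[0,0,0]]' --fingers '[0.5,0.5,0.5]'

```text
time: 61.45
position: [0.5612, -0.1767, 0.1189]
tool_rot: [0.046, 3.141, -0.001]
ft_force: [-2.9, 1.0, 5.5]
grip_width: 0.656
grip_force: 12.0
```

Contact. I'll release, lift clear, retreat and check all three.

Call:
apply_moves --dp '[[0,0,-0.0005],[0,0,0],[0,0,0],[0,0,0],[0,0,0],[0,0,0],[0,0,0],[0,0,-0.01],[0,0,-0.02],[0,0,-0.04]]' --twist '[[0,0,0],[0,0,0],[0,0,0],[0,0,0],[0,0,0],[0,0,0],[0,0,0],[0,0,0],[0,0,0],[0,0,0]]' --fingers '[0.4,0.3,0.25,0.2,0.15,0.15,0.15,0.15,0.15,0.15]'

```text
time: 62.45
position: [0.559, -0.1762, 0.1872]
tool_rot: [-0.046, -3.136, -0.003]
ft_force: [0.5, 0.2, 0.4]
grip_width: 0.85
grip_force: 0.0
```

Call:
apply_moves --dp '[[0,0,-0.04],[0,0,-0.04],[0.02,-0.04,0],[0.02,-0.04,0],[0.02,-0.04,0],[0.02,-0.04,0],[0.01,-0.04,0],[0,0,0],[0,0,0],[0,0,0]]' --twist '[[0,0,0],[0,0,0],[0,0,0],[0,0,0],[0,0,0],[0,0,0],[0,0,0],[0,0,0],[0,0,0],[0,0,0]]' --fingers '[0.15,0.15,0.15,0.15,0.15,0.15,0.15,0.15,0.15,0.15]'

```text
time: 63.45
position: [0.4661, -0.3722, 0.2691]
tool_rot: [0.043, 3.14, 0.001]
ft_force: [0.3, 0.2, -1.1]
grip_width: 0.85
grip_force: 0.0
```

```bash
python3 pl.py 0 0 0; python3 chk.py
python3 - <<'E'
from h import *
tp=get_image("top")[:,:,::-1];t=cam("top");hsv=cv2.cvtColor(tp,cv2.COLOR_BGR2HSV)
# brass buttons at stub points, before (t15) and now
old=cv2.cvtColor(cv2.imread("pics/t15.png"),cv2.COLOR_BGR2HSV)
for p in ((.652,.0873,.104),(.656,-.0428,.104),(.659,-.1727,.104)):
    x,y=proj(t,p).astype(int)
    for h in(old,hsv):
        m=(h[y-9:y+10,x-7:x+8,1]>100)&(h[y-9:y+10,x-7:x+8,2]>60);q=np.argwhere(m);print((x,y),len(q),(q.mean(0)+[y-9,x-7]).round(1) if len(q) else None)
E
```

```text
63.45 [ 0.4661 -0.3722  0.2691] [ 0.3  0.2 -1.1] 0.85 yaw 178.43
delta [0.4763 0.3592 0.2688]
L exp [261.2 222. ] [320.7 168.2] [((np.float64(263.0), np.float64(208.0)), 63), ((np.float64(261.0), np.float64(223.5)), 294)] []
M exp [313.3 222.1] [335.3 205.7] [((np.float64(313.5), np.float64(222.6)), 287)] []
R exp [365.6 222.3] [352.8 250.1] [((np.float64(366.4), np.float64(222.7)), 284)] []
(np.int64(263), np.int64(185)) 10 [185.8 263. ]
(np.int64(263), np.int64(185)) 10 [185.8 263. ]
(np.int64(313), np.int64(185)) 8 [186.5 313.5]
(np.int64(313), np.int64(185)) 9 [186.4 313.3]
(np.int64(364), np.int64(185)) 11 [186.6 364.1]
(np.int64(364), np.int64(185)) 11 [186.6 364.1]
```

```bash
python3 -c "
from bench import ctrl
print(ctrl.close_job())"
```

```text
the job is handed in; nothing more can be done
None
```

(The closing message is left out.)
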